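# Swing the diverter flap of the bottle-returns sorter to the other tray

### The job

The blue diverter flap of the bottle-returns sorter is leaning over the grey tray. Swing it up past vertical and lower it gently, without letting it drop, until it rests fully on its stops over the white tray, then let go of it. Leave the bottles and the jar standing where they are.

Things in the scene. Friction and masses are not known exactly. Their poses are not given: they have to be found in the camera images.
- sorter: Two-way returns sorter, fixed: grey base 220 x 370 mm (its x by y), two open trays with rims 67 mm high, white tray at +y, grey tray at -y (small bottles fixed in them, below 60 mm). Between them a ridge with two bearing lugs, 103 mm high, carries the flap. Origin at the centre of its underside, z up; yaw within about 0.5 rad of the world's.
- stop_white (a point): Midway between the two rubber stop pads (22 mm wide, at x = -62 and +62 mm of the sorter, on steel posts) on the white side, 85 mm out from the hinge and 157 mm high. The grey side has the same pair. A leaning flap rests on them about 105 mm from its hinge; between them and beyond them, towards the free edge, its underside is open.
- hinge (a point): Middle of the flap's hinge axis, 95 mm above the counter. Its axes are the sorter's: the hinge axis runs along x, the flap swings in the y-z plane.
- flap_edge (a point): Middle of the flap's free edge, moving with it, 170 mm from the hinge axis. x runs along the edge, z away from the hinge along the flap, y normal to it. The flap is a flat blue plastic sheet, 160 mm wide (along the hinge), 170 mm long, 8 mm thick, about 0.3 kg, the last 16 mm white; it has no handle.
- flap (a joint): Angle of the flap (rad): 0 upright, negative leaning over the grey tray, positive over the white tray (+y of the sorter). Starts at -0.87, on the grey side's stops; +0.87 is fully on the white side's stops. Hinge friction holds it unaided only within about 0.25 rad of upright; beyond about 0.45 rad it falls to the side it leans to unless supported.
- bottle_a: a loose amber glass dropper bottle with a blank paper label, white cap and blue teat, 40 mm across, 112 mm tall, about 90 g, standing on the counter just beyond the end of the white tray, the one nearer the robot; origin at the centre of its underside, z up. A bystander.
- bottle_b: a loose amber glass dropper bottle with a blank paper label, white cap and blue teat, 40 mm across, 112 mm tall, about 90 g, standing on the counter just beyond the end of the white tray, the one farther from the robot; origin at the centre of its underside, z up. A bystander.
- bottle_c: a loose amber glass dropper bottle with a blank paper label, white cap and blue teat, 40 mm across, 112 mm tall, about 90 g, standing on the counter just beyond the end of the grey tray; origin at the centre of its underside, z up. A bystander.
- jar: a loose white ceramic jar without lid, 64 mm across, 70 mm tall, about 0.25 kg, standing on the counter just beyond the end of the grey tray; origin at the centre of its underside, z up. A bystander.

How it is judged:
By the outcome, as a careful person would: the job done as asked, in the order asked, and still so for the second after the job is handed in, with the robot touching nothing.
It also fails if it takes over 45 s, if anything falls off the work surface, if the arm or the gripper's body presses on something with over 40 N, if the wrist force passes 120 N, or if a joint passes its speed limit or range.

### The arm

A 6-joint arm with a two-finger parallel gripper is mounted at the origin on the work surface. World frame = base frame: x ahead of the robot, y to its left, z up, the work surface at z = 0. Lengths are in m, angles in rad, forces in N, time in s.
With the tool pointing down it reaches from about 0.3 to 0.95 m from the base axis. Payload 3.1 kg.
Tool frame: the origin (TCP) lies at the very end of the fingers, on their centre line; the grasp point (between the pads) lies 19 mm behind it (arm.grip_depth is the distance from the TCP to the grasp point, in m); x points along the fingers, z is the direction in which the jaws open and shut, and the axes are right-handed (so a half turn about x gives the same grasp; the last joint's range is limited). The gripper opens to 85 mm and grips with 20 to 120 N. Pads are 22 mm wide; open, the fingers measure 114 mm over their backs; the gripper's body (76 mm by 85 mm) begins 54 mm behind the grasp point. The pads swing forward as they close: fully open they stand 13 mm farther back than shut.
Start: joints at [1.235, 0.308, 1.634, -0, 1.2, -0.07], TCP at [0.164, 0.603, 0.205] pointing down, gripper open.
Joint ranges: [-3.06, 3.06], [-0.79, 1.96], [0.05, 2.63], [-1.19, 4.34], [0.05, 2.64], [-2.94, 2.94]. Speed limits (rad/s): [2.79, 2.79, 3.14, 3.14, 3.14, 3.14].

### API

Orientations are given as a 3x3 rotation matrix whose columns are the frame's x, y, z axes.
In Python, from workcell import arm gives the robot as it stands.
- The arm moves only by the tool play_rows, never from a script. Its argument "motion" is a list of rows, each an object of numbers: "rx", "ry", "rz": the turn, a rotation vector about the world's x, y, z as a fraction of full scale; "tx", "ty", "tz": the shift along the world's x, y, z as a fraction of full scale; "grip": the opening, from 0 (shut) to 1 (fully open). A call has 1 to 10 rows; each row is the pose to reach, as a shift and turn from the pose commanded when the call began; what a row does not reach only later rows make up. Full scale, the value 1, is 1 m for a shift and 90 degrees for a turn. A row lasts 1/10 s, in which the tool goes at most 50 mm and 8.59 degrees, less where a joint would pass 70% of its speed; a pose out of reach is approached as far as the arm can. A call with a number of a shift or a turn outside -1 to 1 is refused whole. A call with a gripper value outside its range is refused whole. The fingers move at their own pace and stop on an object; the grip force is fixed at half the most. Time passes only in rows, so rows that repeat a pose let the fingers close. It gives the time, the measured TCP pose, the force and the opening at its end, in the units of the state.
- arm.read_state(): the state, without advancing time (a new reading comes with each control period).
- arm.read_camera(name): name is "scene" or "top"; returns a dict with "pixels" (400x640x3 uint8, blue, green, red), "fx", "fy", "cx", "cy" (pixels), "k1" (the pictures are not rectified: a ray, as slopes to the right and down, at radius r is drawn at 1 + k1 r^2 times it, then the intrinsics apply), "eye" and "attitude" of the camera in the world. Camera axes: x right, y up, looking along -z (the intrinsics and any distortion apply to the point x, -y, -z); pixel columns grow to the right and rows downward; lengths in m; the calibration is good to about 2 mm. A picture is of the moment at which its call begins. There is no depth.
- arm.finish_job(): hands the job in, once; it reports no verdict.
The state is a dict: "clock": time; "qpos": joint angles; "qd": joint speeds; "tau": joint torques, N m; "position": TCP position; "ee_rot": TCP orientation; "force": force on the tool from outside, world axes, zero at the start; "ft_torque": the same for the moment, N m; "opening": finger opening in m.
Only numpy, scipy, OpenCV 4.12 (cv2) and the standard library are available. Lean on these libraries where they do the work, as an engineer would, in place of code of your own. Each camera call takes 0.05 s, during which the arm holds its last target.

## Working session

There is one attempt and no reset: what is moved stays moved. The work goes in short steps, Python scripts to look and compute and a tool call to move; the robot and the scene stay as the last step left them, time stands still between calls to the robot, and variables do not carry over. Pictures are saved under pics/ and viewed, and the job is handed in when it is done.

Besides the shell and the picture viewer there is one more tool, called as a command line: name --argument value ..., lists and objects as JSON in quotes. play_rows: Moves the arm, as the interface text tells. Shift numbers are shares of 1 m and turn numbers shares of 90 degrees, none past 1 either way. Its arguments: {"type":"object","properties":{"motion":{"type":"array"}},"required":["motion"]}

```bash
ls; mkdir -p pics
python3 - <<'E'
from workcell import arm
import cv2, numpy as np
for n in ("scene","top"):
    c=arm.read_camera(n); cv2.imwrite(f"pics/{n}0.png",np.asarray(c["pixels"]))
    print(n,{k:(np.round(v,4).tolist()) for k,v in c.items() if k!="pixels"})
s=arm.read_state(); print({k:np.round(v,3).tolist() for k,v in s.items()}, arm.grip_depth)
E
```

```text
pics
scene {'fx': 485.8155, 'fy': 485.8155, 'cx': 320.0777, 'cy': 193.0138, 'k1': -0.0752, 'eye': [1.3583, -0.0888, 0.9113], 'attitude': [[0.2109, -0.6457, 0.7339], [0.9775, 0.1465, -0.152], [-0.0094, 0.7494, 0.662]]}
top {'fx': 365.3516, 'fy': 365.3516, 'cx': 313.8546, 'cy': 203.499, 'k1': 0.0092, 'eye': [0.4178, 0.0515, 1.1382], 'attitude': [[0.0071, 0.9899, -0.1416], [-0.9997, 0.0036, -0.0251], [-0.0243, 0.1417, 0.9896]]}
{'clock': 0.1, 'qpos': [1.235, 0.309, 1.635, 0.0, 1.2, -0.07], 'qd': [-0.001, -0.002, -0.002, -0.001, 0.0, -0.001], 'tau': [-0.0, -41.641, -27.764, -0.0, 0.004, -0.0], 'position': [0.164, 0.602, 0.204], 'ee_rot': [[-0.001, -0.965, 0.263], [-0.002, 0.263, 0.965], [-1.0, 0.0, -0.002]], 'force': [-1.309, 0.119, -0.517], 'ft_torque': [0.004, -0.045, -0.048], 'opening': 0.086} 0.0187
```

View pics/scene0.png

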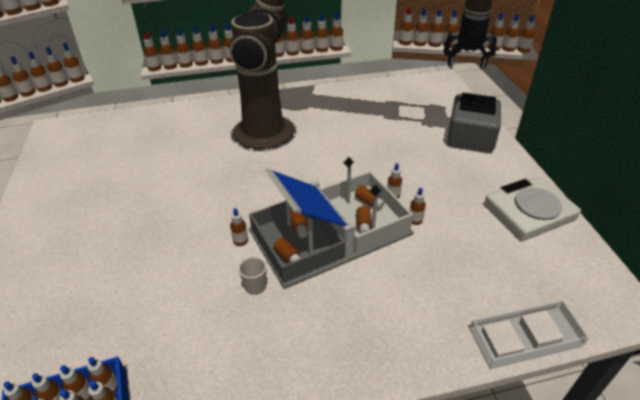

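View pics/top0.png

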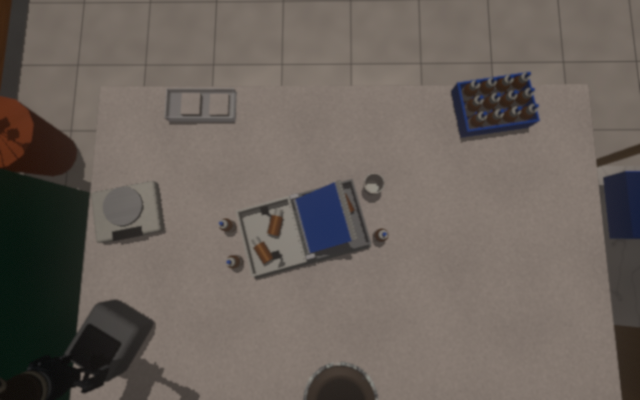

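```bash
cat > h.py <<'E'
from workcell import arm
import cv2, numpy as np
def ray(c,u,v):
    K=np.array([[c["fx"],0,c["cx"]],[0,c["fy"],c["cy"]],[0,0,1.]])
    p=cv2.undistortPoints(np.array([[[u,v]]],float),K,np.array([c["k1"],0,0,0.]))[0,0]
    return np.array(c["eye"]),np.array(c["attitude"])@np.array([p[0],-p[1],-1])
def onz(c,u,v,z):
    e,d=ray(c,u,v); return e+d*(z-e[2])/d[2]
def proj(c,P):
    q=np.array(c["attitude"]).T@(np.array(P)-np.array(c["eye"]))
    x,y=q[0]/-q[2],-q[1]/-q[2]; f=1+c["k1"]*(x*x+y*y)
    return np.array([c["fx"]*x*f+c["cx"],c["fy"]*y*f+c["cy"]])
E
python3 - <<'E'
from h import *
a=cv2.imread("pics/top0.png")[165:295,205:405]; cv2.imwrite("pics/topz.png",cv2.resize(a,None,fx=4,fy=4,interpolation=cv2.INTER_CUBIC))
a=cv2.imread("pics/scene0.png")[145:300,225:435]; cv2.imwrite("pics/scz.png",cv2.resize(a,None,fx=3.8,fy=3.8,interpolation=cv2.INTER_CUBIC))
E
```

```text
(no output)
```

View pics/topz.png

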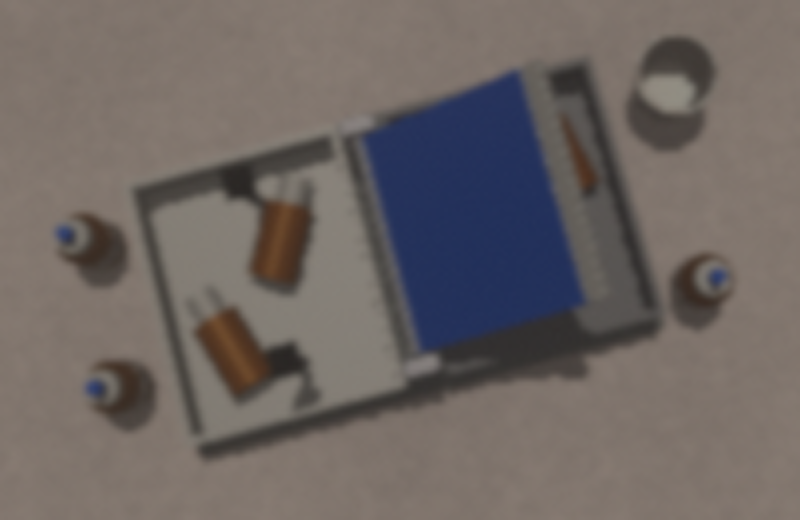

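View pics/scz.png

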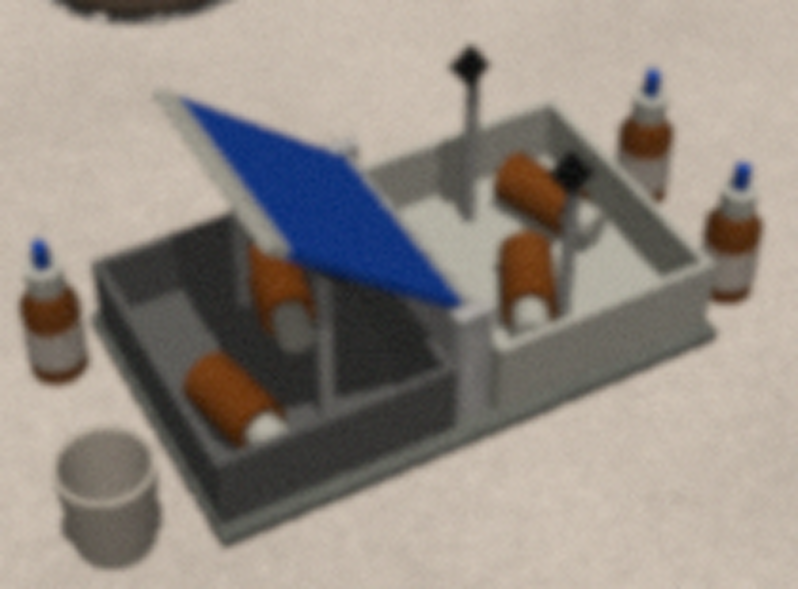

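```bash
cat >> h.py <<'E'
def flappt(x,r,th,n=0):  # sorter frame point on flap; n>0 along normal toward +y-ish(up when on grey side)
    return np.array([x, r*np.sin(th)+n*np.cos(th), .095+r*np.cos(th)-n*np.sin(th)])
E
python3 - <<'E'
from h import *
from scipy.optimize import least_squares
T=arm.read_camera("top"); S=arm.read_camera("scene")
tz=lambda u,v:((u+.5)/4-.5+205,(v+.5)/4-.5+165)
sz=lambda u,v:((u+.5)/3.8-.5+225,(v+.5)/3.8-.5+145)
obs=[]
t=-.87
L=[(T,tz(238,182),[.062,.085,.157]),(T,tz(284,359),[-.062,.085,.157]),
(T,tz(137,190),[.108,.183,.067]),(T,tz(197,440),[-.108,.183,.067]),
(T,tz(522,72),flappt(.08,.154,t,.004)),(T,tz(588,303),flappt(-.08,.154,t,.004)),
(S,sz(470,66),[-.062,.085,.157]),(S,sz(573,172),[.062,.085,.157]),
(S,sz(185,100),flappt(-.08,.154,t,.004)),(S,sz(288,252),flappt(.08,.154,t,.004)),
(S,sz(552,108),[-.108,.183,.067]),(S,sz(712,262),[.108,.183,.067])]
def W(q,P): 
    c,s=np.cos(q[2]),np.sin(q[2]); return np.array([q[0]+c*P[0]-s*P[1],q[1]+s*P[0]+c*P[1],P[2]])
f=lambda q:np.concatenate([proj(c,W(q,P))-np.array(o) for c,o,P in L])
r=least_squares(f,[.45,.1,.2],loss='soft_l1'); print(r.x); print(f(r.x).reshape(-1,2).round(1))
for c,o,P in L: print(onz(c,*o,P[2]).round(4), W(r.x,P).round(4))
print("hinge",W(r.x,[0,0,.095]),"edge",W(r.x,flappt(0,.17,t)))
# bystanders
for n,(u,v),z in [("a/b",(68,232),.112),("a/b",(97,388),.112),("c",(718,278),.112),("jar",(675,72),.07)]:
    print(n,onz(T,*tz(u,v),z).round(3))
E
```

```text
[0.50372977 0.11165109 0.27372975]
[[ 0.4 -0.4]
 [ 0.2 -0.1]
 [-5.2 -4.7]
 [-2.9  4.3]
 [-0.9 -1.5]
 [-0.5 -0.2]
 [-1.  -0.2]
 [-1.6  0.3]
 [-2.8 -1.8]
 [-0.  -0.7]
 [-1.4 -4.8]
 [ 2.7  2.2]]
[0.5395 0.2113 0.157 ] [0.5404 0.2102 0.157 ]
[0.4207 0.1773 0.157 ] [0.4211 0.1767 0.157 ]
[0.5444 0.3009 0.067 ] [0.5582 0.317  0.067 ]
[0.3626 0.2507 0.067 ] [0.3503 0.2586 0.067 ]
[0.6078 0.02   0.1974] [0.6119 0.0224 0.1974]
[ 0.4574 -0.022   0.1974] [ 0.4578 -0.0208  0.1974]
[0.4222 0.179  0.157 ] [0.4211 0.1767 0.157 ]
[0.5402 0.2142 0.157 ] [0.5404 0.2102 0.157 ]
[ 0.4662 -0.0153  0.1974] [ 0.4578 -0.0208  0.1974]
[0.6141 0.0221 0.1974] [0.6119 0.0224 0.1974]
[0.3716 0.2563 0.067 ] [0.3503 0.2586 0.067 ]
[0.5494 0.3133 0.067 ] [0.5582 0.317  0.067 ]
hinge [0.50372977 0.11165109 0.095     ] edge [ 0.53885459 -0.01344723  0.20462051]
a/b [0.509 0.338 0.112]
a/b [0.4   0.313 0.112]
c [ 0.479 -0.119  0.112]
jar [ 0.634 -0.098  0.07 ]
```

```bash
cat >> h.py <<'E'
from scipy.spatial.transform import Rotation as Ro
H=np.array([.5037,.1117,.095]); YAW=.2737
def tcp(th,r,H=None,yaw=None):
    H=globals()['H'] if H is None else H; yaw=YAW if yaw is None else yaw
    Z=Ro.from_euler('z',yaw).as_matrix()
    p=H+Z@np.array([0,r*np.sin(th),r*np.cos(th)])
    x=Z@np.array([0,-np.sin(th),-np.cos(th)]); z=Z@np.array([0,np.cos(th),-np.sin(th)])
    return p,np.column_stack([x,np.cross(z,x),z])
E
cat > fit.py <<'E'
from h import *
from scipy.optimize import least_squares
T=arm.read_camera("top"); S=arm.read_camera("scene")
t=-.87
L=[]
def W(q,P): 
    c,s=np.cos(q[2]),np.sin(q[2]); return np.array([q[0]+c*P[0]-s*P[1],q[1]+s*P[0]+c*P[1],P[2]])
# blue flap quad corners by mask
for n,c in (("T",T),("S",S)):
    im=cv2.cvtColor(np.asarray(c["pixels"]),cv2.COLOR_BGR2HSV)
    m=cv2.inRange(im,(105,130,50),(130,255,255))
    cs,_=cv2.findContours(m,cv2.RETR_EXTERNAL,cv2.CHAIN_APPROX_NONE)
    for k in sorted(cs,key=cv2.contourArea)[::-1][:4]:
        M=cv2.moments(k); 
        if not M["m00"]: continue
        print(n,cv2.contourArea(k),M["m10"]/M["m00"],M["m01"]/M["m00"],cv2.approxPolyDP(k,5,True).reshape(-1,2).tolist())
E
python3 fit.py
python3 - <<'E'
from h import *
# wrist check
s=arm.read_state(); q=s["qpos"]; R=np.array(s["ee_rot"])
def tool(q): # flange z->tool x
    A=Ro.from_euler('ZYZYZ',[0,0,0,0,0]) if False else Ro.from_euler('z',q[0])*Ro.from_euler('y',q[1]+q[2])*Ro.from_euler('z',q[3])*Ro.from_euler('y',q[4])*Ro.from_euler('z',q[5])
    return A.as_matrix()
C=tool(q).T@R; print(C.round(3)); C=C.round(0)
for th in (-.87,-.4,0,.4,.87):
  p,Rt=tcp(th,.145)
  w=p-.25*Rt[:,0]; q1=np.arctan2(w[1],w[0])
  for flip in (0,1):
   Rf=Rt@np.diag([1,(-1)**flip,(-1)**flip])
   for b in (1.7,2.0,2.3):
    M=Ro.from_matrix((Ro.from_euler('z',q1)*Ro.from_euler('y',b)).as_matrix().T@Rf@C.T)
    e=M.as_euler('ZYZ'); print(th,flip,b,w.round(2),q1.round(2),e.round(2))
E
```

```text
T 2196.0 322.8559502125076 218.72586520947178 [[333, 184], [297, 200], [311, 251], [349, 239]]
T 569.5 634.4389815627744 201.99151302311967 [[632, 172], [631, 225], [639, 236], [639, 173]]
T 183.5 488.19255222524976 115.18346957311533 [[457, 85], [468, 131], [537, 120], [536, 113], [525, 122], [470, 130], [460, 94], [467, 82]]
T 5.0 512.2 75.66666666666666 [[510, 76], [516, 75]]
S 1239.0 310.34597793919824 200.42507398439602 [[275, 173], [304, 214], [344, 224], [314, 186]]
S 434.5 118.66743383199079 377.59263521288835 [[103, 361], [117, 378], [117, 398], [128, 399], [118, 359]]
S 111.5 86.67115097159939 376.1434977578475 [[75, 370], [96, 387], [86, 367]]
S 107.0 59.177570093457945 384.82710280373834 [[49, 377], [66, 397], [58, 375]]
[[ 0.  0. -1.]
 [ 0.  1.  0.]
 [ 1. -0.  0.]]
-0.87 0 1.7 [ 0.59 -0.18  0.35] -0.3 [ 0.75  1.9  -2.06]
-0.87 0 2.0 [ 0.59 -0.18  0.35] -0.3 [ 0.7   1.68 -2.26]
-0.87 0 2.3 [ 0.59 -0.18  0.35] -0.3 [ 0.71  1.45 -2.46]
-0.87 1 1.7 [ 0.59 -0.18  0.35] -0.3 [0.75 1.9  1.08]
-0.87 1 2.0 [ 0.59 -0.18  0.35] -0.3 [0.7  1.68 0.88]
-0.87 1 2.3 [ 0.59 -0.18  0.35] 
[... 578 characters left out ...]
.22 [-0.    1.14  1.52]
0 1 2.3 [0.5  0.11 0.49] 0.22 [0.   0.84 1.52]
0.4 0 1.7 [0.46 0.26 0.46] 0.51 [-0.39  1.54 -1.3 ]
0.4 0 2.0 [0.46 0.26 0.46] 0.51 [-0.41  1.27 -1.18]
0.4 0 2.3 [0.46 0.26 0.46] 0.51 [-0.47  0.99 -1.04]
0.4 1 1.7 [0.46 0.26 0.46] 0.51 [-0.39  1.54  1.84]
0.4 1 2.0 [0.46 0.26 0.46] 0.51 [-0.41  1.27  1.96]
0.4 1 2.3 [0.46 0.26 0.46] 0.51 [-0.47  0.99  2.1 ]
0.87 0 1.7 [0.42 0.4  0.35] 0.76 [-0.78  1.85 -1.14]
0.87 0 2.0 [0.42 0.4  0.35] 0.76 [-0.74  1.63 -0.93]
0.87 0 2.3 [0.42 0.4  0.35] 0.76 [-0.75  1.41 -0.73]
0.87 1 1.7 [0.42 0.4  0.35] 0.76 [-0.78  1.85  2.  ]
0.87 1 2.0 [0.42 0.4  0.35] 0.76 [-0.74  1.63  2.21]
0.87 1 2.3 [0.42 0.4  0.35] 0.76 [-0.75  1.41  2.41]
```

```bash
cat >> fit.py <<'E'
tz=lambda u,v:((u+.5)/4-.5+205,(v+.5)/4-.5+165)
sz=lambda u,v:((u+.5)/3.8-.5+225,(v+.5)/3.8-.5+145)
L=[(T,tz(238,182),[.062,.085,.157]),(T,tz(284,359),[-.062,.085,.157]),
(T,tz(522,72),flappt(.08,.154,t,.004)),(T,tz(588,303),flappt(-.08,.154,t,.004)),
(S,sz(470,66),[-.062,.085,.157]),(S,sz(573,172),[.062,.085,.157]),
(S,sz(185,100),flappt(-.08,.154,t,.004)),(S,sz(288,252),flappt(.08,.154,t,.004)),
(S,sz(715,335),[.11,.185,0.]),(S,sz(225,543),[.11,-.185,0.])]
f=lambda q:np.concatenate([proj(c,W(q,P))-np.array(o) for c,o,P in L])
r=least_squares(f,[.45,.1,.2],loss='soft_l1'); print(r.x); print(f(r.x).reshape(-1,2).round(1).tolist())
E
python3 fit.py | tail -2
python3 - <<'E'
from h import *
s=arm.read_state();P0=np.array(s["position"]);R0=np.array(s["ee_rot"])
for r in (.30,.25,.145):
  p,R=tcp(-.87,r); print(r,p.round(3),(p-P0).round(3),(Ro.from_matrix(R@R0.T).as_rotvec()/(np.pi/2)).round(4))
E
```

```text
[0.50295566 0.11315413 0.27586483]
[[-0.2, 0.0], [-0.3, 0.2], [-1.6, -1.3], [-1.0, 0.0], [-0.6, -0.4], [-1.0, -0.1], [-2.2, -2.1], [0.7, -1.0], [0.3, 1.3], [-0.9, 1.8]]
0.3 [ 0.566 -0.109  0.288] [ 0.402 -0.712  0.084] [0.5605 0.0021 0.3213]
0.25 [ 0.555 -0.072  0.256] [ 0.391 -0.675  0.051] [0.5605 0.0021 0.3213]
0.145 [0.534 0.005 0.188] [ 0.369 -0.598 -0.016] [0.5605 0.0021 0.3213]
```

play_rows --motion '[{"tz":0.05,"grip":1},{"tz":0.1,"grip":1},{"tz":0.15,"grip":1},{"tz":0.2,"grip":1},{"tz":0.25,"grip":1},{"tx":0.02,"ty":-0.036,"tz":0.25,"grip":1},{"tx":0.042,"ty":-0.075,"tz":0.25,"grip":1},{"tx":0.063,"ty":-0.112,"tz":0.25,"grip":1},{"tx":0.084,"ty":-0.15,"tz":0.25,"grip":1},{"tx":0.105,"ty":-0.187,"tz":0.25,"grip":1}]'

```text
schema error: expected keys rx, ry, rz, tx, ty, tz, grip
```

play_rows --motion '[{"tx":0.021,"ty":-0.037,"grip":1},{"tx":0.042,"ty":-0.075,"grip":1},{"tx":0.063,"ty":-0.112,"grip":1},{"tx":0.084,"ty":-0.15,"grip":1},{"tx":0.105,"ty":-0.187,"grip":1},{"tx":0.126,"ty":-0.225,"grip":1},{"tx":0.147,"ty":-0.262,"grip":1},{"tx":0.168,"ty":-0.3,"grip":1},{"tx":0.189,"ty":-0.337,"grip":1},{"tx":0.21,"ty":-0.375,"grip":1}]'

```text
schema error: expected keys rx, ry, rz, tx, ty, tz, grip
```

```bash
sed -i 's/^H=.*/H=np.array([.503,.1125,.095]); YAW=.275/' h.py
cat > tgt.py <<'E'
import sys
from h import *
s=arm.read_state();P0=np.array(s["position"]);R0=np.array(s["ee_rot"])
print("clk",s["clock"],"pos",P0.round(4),"F",np.round(s["force"],1),"T",np.round(s["ft_torque"],2),"q",np.round(s["qpos"],2),"open",round(s["opening"],4))
for a in sys.argv[1:]:
  th,r=map(float,a.split(',')); p,R=tcp(th,r); print(a,p.round(3),"d",(p-P0).round(4),"rot",(Ro.from_matrix(R@R0.T).as_rotvec()/(np.pi/2)).round(4))
E
python3 tgt.py -- 2>/dev/null | head -1
python3 - <<'E'
import subprocess
print(subprocess.run(["python3","tgt.py","-.87,.30","-.87,.145"],capture_output=True,text=True).stdout)
E
```

```text
clk 0.4 pos [0.1642 0.6029 0.2049] F [0.2 0.3 0.2] T [-0.01 -0.03  0.05] q [ 1.24  0.31  1.63  0.    1.2  -0.07] open 0.0853
clk 0.4 pos [0.1642 0.6029 0.2049] F [0.2 0.3 0.2] T [-0.01 -0.03  0.05] q [ 1.24  0.31  1.63  0.    1.2  -0.07] open 0.0853
-.87,.30 [ 0.565 -0.108  0.288] d [ 0.4011 -0.7111  0.0836] rot [0.5605 0.0025 0.3221]
-.87,.145 [0.533 0.006 0.188] d [ 0.3689 -0.5971 -0.0164] rot [0.5605 0.0025 0.3221]
```

All keys are needed in every row; nothing moved.

play_rows --motion '[{"rx":0,"ry":0,"rz":0,"tx":0,"ty":0,"tz":0.05,"grip":1},{"rx":0,"ry":0,"rz":0,"tx":0,"ty":0,"tz":0.1,"grip":1},{"rx":0,"ry":0,"rz":0,"tx":0,"ty":0,"tz":0.15,"grip":1},{"rx":0,"ry":0,"rz":0,"tx":0,"ty":0,"tz":0.2,"grip":1},{"rx":0,"ry":0,"rz":0,"tx":0,"ty":0,"tz":0.25,"grip":1},{"rx":0,"ry":0,"rz":0.04,"tx":0.02,"ty":-0.036,"tz":0.25,"grip":1},{"rx":0,"ry":0,"rz":0.08,"tx":0.042,"ty":-0.075,"tz":0.25,"grip":1},{"rx":0,"ry":0,"rz":0.12,"tx":0.063,"ty":-0.112,"tz":0.25,"grip":1},{"rx":0,"ry":0,"rz":0.16,"tx":0.084,"ty":-0.15,"tz":0.25,"grip":1},{"rx":0,"ry":0,"rz":0.2,"tx":0.105,"ty":-0.187,"tz":0.25,"grip":1}]'

```text
clock: 1.4
position: [0.2697, 0.4144, 0.4553]
ee_rot: [[0.001, -0.999, -0.051], [0.0, -0.051, 0.999], [-1.0, -0.001, 0.0]]
force: [1.3, 0.3, -0.6]
opening: 0.0852
```

play_rows --motion '[{"rx":0,"ry":0,"rz":0.04,"tx":0.021,"ty":-0.037,"tz":0,"grip":1},{"rx":0,"ry":0,"rz":0.08,"tx":0.042,"ty":-0.075,"tz":0,"grip":1},{"rx":0,"ry":0,"rz":0.12,"tx":0.063,"ty":-0.112,"tz":0,"grip":1},{"rx":0,"ry":0,"rz":0.14,"tx":0.084,"ty":-0.15,"tz":0,"grip":1},{"rx":0,"ry":0,"rz":0.14,"tx":0.105,"ty":-0.187,"tz":0,"grip":1},{"rx":0,"ry":0,"rz":0.14,"tx":0.126,"ty":-0.225,"tz":0,"grip":1},{"rx":0,"ry":0,"rz":0.14,"tx":0.147,"ty":-0.262,"tz":0,"grip":1},{"rx":0,"ry":0,"rz":0.14,"tx":0.168,"ty":-0.3,"tz":0,"grip":1},{"rx":0,"ry":0,"rz":0.14,"tx":0.189,"ty":-0.337,"tz":0,"grip":1},{"rx":0,"ry":0,"rz":0.14,"tx":0.21,"ty":-0.375,"tz":0,"grip":1}]'

```text
clock: 2.4
position: [0.4797, 0.0394, 0.4554]
ee_rot: [[0.001, -0.964, -0.265], [0.0, -0.265, 0.964], [-1.0, -0.001, 0.0]]
force: [0.8, 1.0, -0.1]
opening: 0.0851
```

```bash
python3 tgt.py " -.87,.30" " -.87,.25" " -.87,.145"
```

```text
clk 2.4 pos [0.4797 0.0394 0.4554] F [ 0.8  1.  -0.1] T [-0.03 -0.01  0.01] q [-0.01 -0.1   1.59  0.    1.65 -1.85] open 0.0851
 -.87,.30 [ 0.565 -0.108  0.288] d [ 0.0856 -0.1476 -0.1669] rot [0.5334 0.1491 0.0044]
 -.87,.25 [ 0.555 -0.071  0.256] d [ 0.0752 -0.1108 -0.1992] rot [0.5334 0.1491 0.0044]
 -.87,.145 [0.533 0.006 0.188] d [ 0.0534 -0.0336 -0.2669] rot [0.5334 0.1491 0.0044]
```

play_rows --motion '[{"rx":0.076,"ry":0.021,"rz":0,"tx":0.012,"ty":-0.035,"tz":0,"grip":1},{"rx":0.152,"ry":0.043,"rz":0.001,"tx":0.025,"ty":-0.07,"tz":-0.01,"grip":1},{"rx":0.229,"ry":0.064,"rz":0.002,"tx":0.037,"ty":-0.1,"tz":-0.03,"grip":1},{"rx":0.305,"ry":0.085,"rz":0.002,"tx":0.05,"ty":-0.12,"tz":-0.06,"grip":1},{"rx":0.381,"ry":0.106,"rz":0.003,"tx":0.062,"ty":-0.13,"tz":-0.09,"grip":1},{"rx":0.457,"ry":0.128,"rz":0.004,"tx":0.075,"ty":-0.14,"tz":-0.12,"grip":1},{"rx":0.533,"ry":0.149,"rz":0.004,"tx":0.086,"ty":-0.148,"tz":-0.15,"grip":1},{"rx":0.533,"ry":0.149,"rz":0.004,"tx":0.086,"ty":-0.148,"tz":-0.167,"grip":1},{"rx":0.533,"ry":0.149,"rz":0.004,"tx":0.086,"ty":-0.148,"tz":-0.167,"grip":0.6}]'

```text
clock: 3.3
position: [0.5635, -0.1067, 0.2828]
ee_rot: [[-0.213, -0.963, -0.167], [0.738, -0.271, 0.618], [-0.64, 0.009, 0.768]]
force: [-0.4, -0.1, 1.2]
opening: 0.0732
```

```bash
python3 tgt.py " -.87,.30" " -.87,.22" " -.87,.145"
python3 - <<'E'
from h import *
for n,(x,y,w,h) in (("scene",(225,100,210,200)),("top",(205,150,230,150))):
    a=np.asarray(arm.read_camera(n)["pixels"])[y:y+h,x:x+w]
    cv2.imwrite(f"pics/pre_{n}.png",cv2.resize(a,None,fx=3,fy=3,interpolation=cv2.INTER_CUBIC))
E
```

```text
clk 3.3 pos [ 0.5635 -0.1067  0.2828] F [-0.4 -0.1  1.2] T [-0.29 -0.13  0.01] q [-0.57  0.55  1.39  0.56  1.89 -2.43] open 0.0732
 -.87,.30 [ 0.565 -0.108  0.288] d [ 0.0018 -0.0015  0.0056] rot [-0.0025 -0.0064  0.0004]
 -.87,.22 [ 0.549 -0.049  0.237] d [-0.0148  0.0574 -0.046 ] rot [-0.0025 -0.0064  0.0004]
 -.87,.145 [0.533 0.006 0.188] d [-0.0304  0.1125 -0.0943] rot [-0.0025 -0.0064  0.0004]
```

View pics/pre_scene.png

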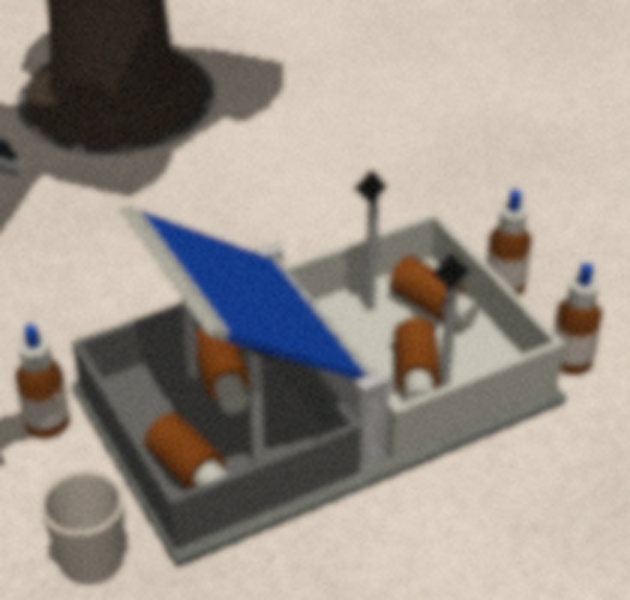

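View pics/pre_top.png

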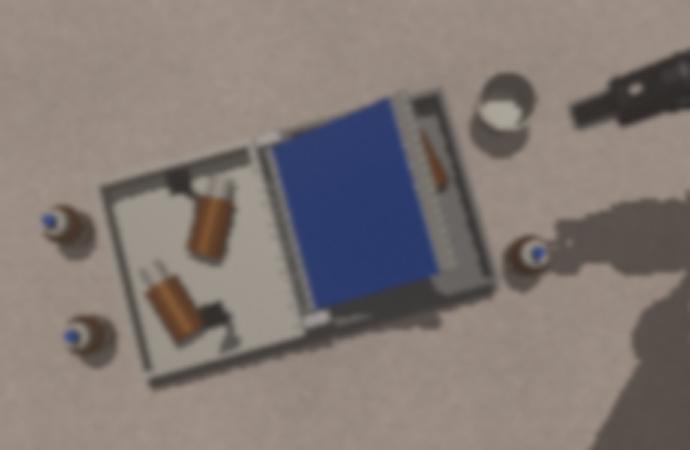

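```bash
python3 - <<'E'
from h import *
c=arm.read_camera("top"); 
for P in ([.5635,-.1067,.2828],flapw:=tcp(-.87,.17)[0],tcp(-.87,.30)[0]): print((proj(c,P)-[205,150])*3)
E
python3 tgt.py
```

```text
[555.16070491 131.94848421]
[428.74268927 175.9303125 ]
[558.33179045 128.51919728]
clk 3.45 pos [ 0.5661 -0.1065  0.292 ] F [-0.6  0.   0.8] T [-0.35 -0.15 -0.05] q [-0.57  0.54  1.38  0.56  1.89 -2.43] open 0.052
```

Run:
```python
from h import *
c=arm.read_camera("top"); s=arm.read_state(); P=np.array(s["position"]);R=np.array(s["ee_rot"]); print(P,R.round(3).tolist())
a=np.asarray(c["pixels"])[120:300,300:480]; a=cv2.resize(a,None,fx=4,fy=4,interpolation=cv2.INTER_CUBIC)
h=s["opening"]/2
for k in (-h,h):
  for d in (0,.05,.1,.15):
    u=(proj(c,P-d*R[:,0]+k*R[:,2])-[300,120])*4; cv2.circle(a,tuple(int(v) for v in u),4,(0,255,0) if k>0 else (0,0,255),-1)
cv2.imwrite("pics/ax.png",a)
```

```text
[ 0.56629518 -0.10653232  0.29275282] [[-0.205, -0.962, -0.182], [0.732, -0.273, 0.624], [-0.65, -0.005, 0.76]]
```

View pics/ax.png

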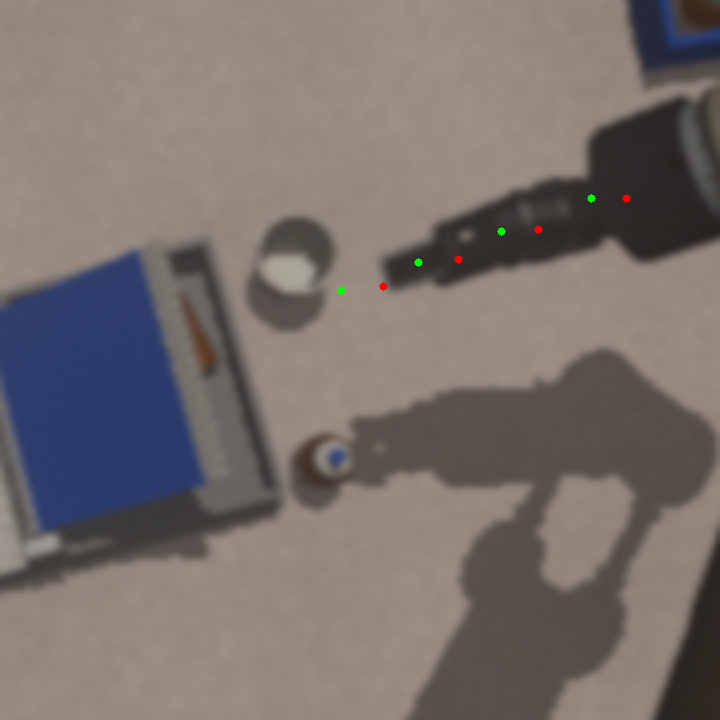

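Run:
```python
from h import *
c=arm.read_camera("scene"); s=arm.read_state(); P=np.array(s["position"]);R=np.array(s["ee_rot"]); print(P)
a=np.asarray(c["pixels"])[60:260,100:340]; a=cv2.resize(a,None,fx=3,fy=3,interpolation=cv2.INTER_CUBIC)
h=s["opening"]/2
for k in (-h,h):
  for d in (0,.05,.1,.15):
    u=(proj(c,P-d*R[:,0]+k*R[:,2])-[100,60])*3; print(u); cv2.circle(a,tuple(int(v) for v in u),4,(0,255,0) if k>0 else (0,0,255),-1)
cv2.imwrite("pics/ax2.png",a)
```

```text
[ 0.56629402 -0.10657559  0.29283909]
[378.15947159 362.02199588]
[317.18905703 341.99518255]
[251.99753322 320.56301973]
[182.21068587 297.59801541]
[416.93945954 302.28576114]
[356.36843038 279.84861096]
[291.51288245 255.8266291 ]
[221.98157327 230.0754479 ]
```

View pics/ax2.png

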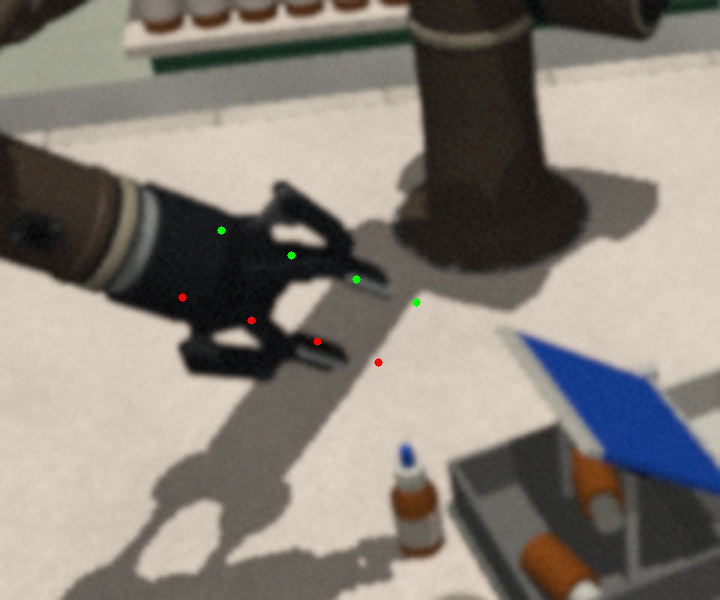

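play_rows --motion '[{"rx":0,"ry":0,"rz":0,"tx":0,"ty":0,"tz":0,"grip":0.6},{"rx":0,"ry":0,"rz":0,"tx":0,"ty":0,"tz":0,"grip":0.6}]'

```text
clock: 3.75
position: [0.5656, -0.1067, 0.2906]
ee_rot: [[-0.206, -0.962, -0.179], [0.733, -0.273, 0.623], [-0.648, -0.002, 0.761]]
force: [-1.1, 0.6, -1.0]
opening: 0.0515
```

```bash
python3 tgt.py " -.87,.30" " -.87,.20" " -.87,.13"
```

```text
clk 3.75 pos [ 0.5656 -0.1067  0.2906] F [-1.1  0.6 -1. ] T [-0.41 -0.11 -0.01] q [-0.57  0.54  1.38  0.56  1.89 -2.43] open 0.0515
 -.87,.30 [ 0.565 -0.108  0.288] d [-0.0003 -0.0015 -0.0022] rot [ 0.0023  0.0023 -0.0008]
 -.87,.20 [ 0.545 -0.035  0.224] d [-0.0211  0.0721 -0.0666] rot [ 0.0023  0.0023 -0.0008]
 -.87,.13 [0.53  0.017 0.179] d [-0.0356  0.1235 -0.1118] rot [ 0.0023  0.0023 -0.0008]
```

play_rows --motion '[{"rx":0,"ry":0,"rz":0,"tx":-0.003,"ty":0.012,"tz":-0.01,"grip":0.6},{"rx":0,"ry":0,"rz":0,"tx":-0.007,"ty":0.024,"tz":-0.021,"grip":0.6},{"rx":0,"ry":0,"rz":0,"tx":-0.01,"ty":0.036,"tz":-0.032,"grip":0.6},{"rx":0,"ry":0,"rz":0,"tx":-0.014,"ty":0.049,"tz":-0.043,"grip":0.6},{"rx":0,"ry":0,"rz":0,"tx":-0.018,"ty":0.061,"tz":-0.054,"grip":0.6},{"rx":0,"ry":0,"rz":0,"tx":-0.021,"ty":0.073,"tz":-0.065,"grip":0.6},{"rx":0,"ry":0,"rz":0,"tx":-0.021,"ty":0.073,"tz":-0.065,"grip":0.5},{"rx":0,"ry":0,"rz":0,"tx":-0.021,"ty":0.073,"tz":-0.065,"grip":0.5},{"rx":0,"ry":0,"rz":0,"tx":-0.021,"ty":0.073,"tz":-0.065,"grip":0.5}]'

```text
clock: 4.65
position: [0.5449, -0.0345, 0.2238]
ee_rot: [[-0.207, -0.962, -0.176], [0.735, -0.272, 0.622], [-0.646, -0.001, 0.763]]
force: [0.8, 0.1, 0.7]
opening: 0.0426
```

```bash
python3 tgt.py " -.87,.20" " -.87,.13"
cat > look.py <<'E'
import sys
from h import *
for n,(x,y,w,h) in (("scene",(170,100,200,150)),("top",(250,130,200,150))):
    c=arm.read_camera(n); s=arm.read_state(); P=np.array(s["position"]);R=np.array(s["ee_rot"])
    a=cv2.resize(np.asarray(c["pixels"])[y:y+h,x:x+w],None,fx=4,fy=4,interpolation=cv2.INTER_CUBIC)
    hh=s["opening"]/2
    for k in (-hh,hh):
      for d in (0,.05):
        u=(proj(c,P-d*R[:,0]+k*R[:,2])-[x,y])*4+1.5; cv2.circle(a,tuple(int(v) for v in u),3,(0,255,0) if k>0 else (0,0,255),-1)
    cv2.imwrite(f"pics/{sys.argv[1]}_{n}.png",a)
E
python3 look.py b
```

```text
clk 4.65 pos [ 0.5449 -0.0345  0.2238] F [0.8 0.1 0.7] T [-0.35 -0.15  0.04] q [-0.5   0.51  1.57  0.58  1.72 -2.46] open 0.0426
 -.87,.20 [ 0.545 -0.035  0.224] d [-0.0004 -0.0001  0.0001] rot [ 0.0011  0.0007 -0.0001]
 -.87,.13 [0.53  0.017 0.179] d [-0.0149  0.0514 -0.045 ] rot [ 0.0011  0.0007 -0.0001]
```

View pics/b_scene.png

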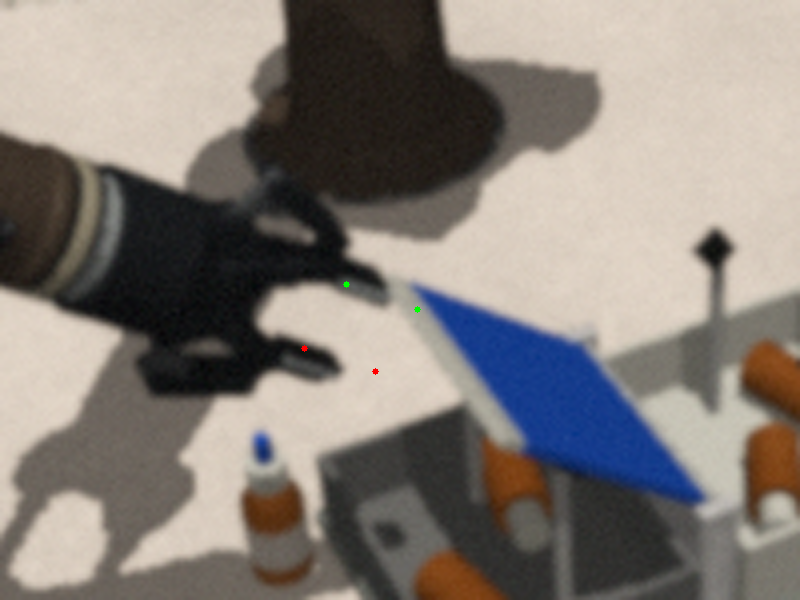

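View pics/b_top.png

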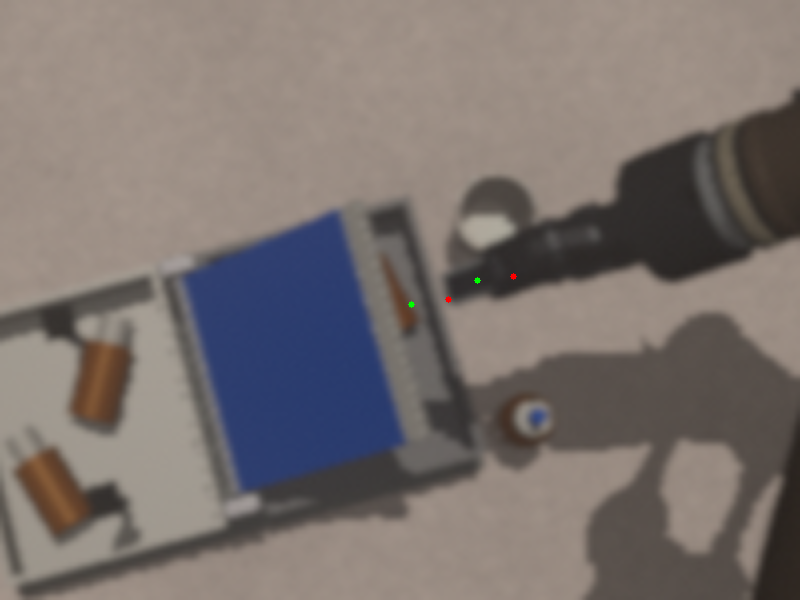

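play_rows --motion '[{"rx":0,"ry":0,"rz":0,"tx":-0.002,"ty":0.007,"tz":-0.006,"grip":0.5},{"rx":0,"ry":0,"rz":0,"tx":-0.004,"ty":0.014,"tz":-0.012,"grip":0.5},{"rx":0,"ry":0,"rz":0,"tx":-0.006,"ty":0.021,"tz":-0.018,"grip":0.5},{"rx":0,"ry":0,"rz":0,"tx":-0.008,"ty":0.028,"tz":-0.024,"grip":0.5},{"rx":0,"ry":0,"rz":0,"tx":-0.01,"ty":0.035,"tz":-0.03,"grip":0.5},{"rx":0,"ry":0,"rz":0,"tx":-0.012,"ty":0.042,"tz":-0.036,"grip":0.5},{"rx":0,"ry":0,"rz":0,"tx":-0.014,"ty":0.049,"tz":-0.042,"grip":0.5},{"rx":0,"ry":0,"rz":0,"tx":-0.016,"ty":0.055,"tz":-0.048,"grip":0.5},{"rx":0,"ry":0,"rz":0,"tx":-0.016,"ty":0.055,"tz":-0.048,"grip":0.5}]'

```text
clock: 5.65
position: [0.5271, 0.0221, 0.1741]
ee_rot: [[-0.21, -0.962, -0.174], [0.735, -0.273, 0.62], [-0.644, 0.003, 0.765]]
force: [-0.8, -0.6, -0.4]
opening: 0.0425
```

```bash
python3 tgt.py " -.87,.125"; python3 look.py c
```

```text
clk 5.65 pos [0.5271 0.0221 0.1741] F [-0.8 -0.6 -0.4] T [-0.35 -0.11  0.  ] q [-0.43  0.51  1.69  0.62  1.6  -2.48] open 0.0425
 -.87,.125 [0.529 0.021 0.176] d [ 0.0018 -0.0016  0.0015] rot [ 0.     -0.0017 -0.0008]
```

View pics/c_scene.png

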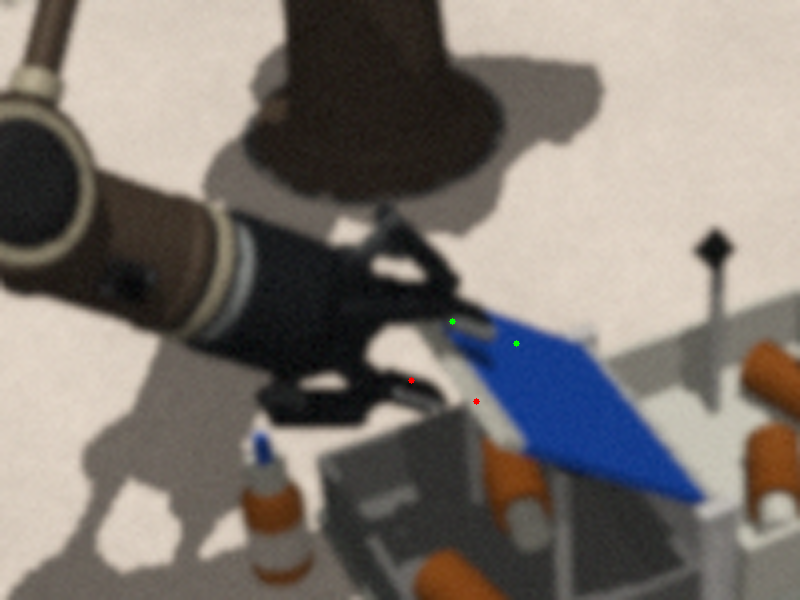

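View pics/c_top.png

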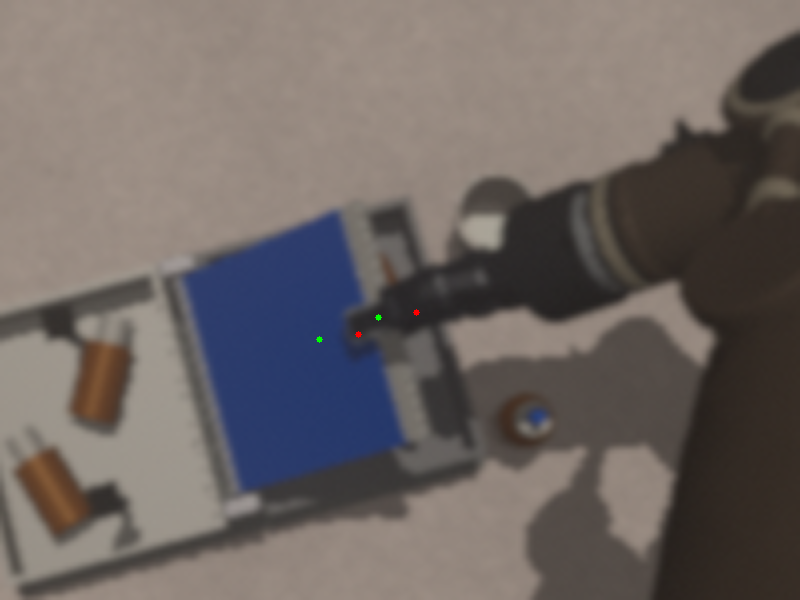

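play_rows --motion '[{"rx":0,"ry":0,"rz":0,"tx":-0.001,"ty":0.005,"tz":-0.004,"grip":0.5},{"rx":0,"ry":0,"rz":0,"tx":-0.002,"ty":0.009,"tz":-0.008,"grip":0.5},{"rx":0,"ry":0,"rz":0,"tx":-0.002,"ty":0.009,"tz":-0.008,"grip":0.35},{"rx":0,"ry":0,"rz":0,"tx":-0.002,"ty":0.009,"tz":-0.008,"grip":0.3},{"rx":0,"ry":0,"rz":0,"tx":-0.002,"ty":0.009,"tz":-0.008,"grip":0.25},{"rx":0,"ry":0,"rz":0,"tx":-0.002,"ty":0.009,"tz":-0.008,"grip":0.25},{"rx":0,"ry":0,"rz":0,"tx":-0.002,"ty":0.009,"tz":-0.008,"grip":0.25}]'

```text
clock: 6.45
position: [0.5263, 0.0299, 0.1672]
ee_rot: [[-0.208, -0.962, -0.175], [0.735, -0.272, 0.621], [-0.646, 0.0, 0.764]]
force: [1.2, -0.4, 0.6]
opening: 0.0215
```

```bash
python3 tgt.py " -.87,.113"; python3 look.py d
```

```text
clk 6.45 pos [0.5263 0.0299 0.1672] F [ 1.2 -0.4  0.6] T [-0.34 -0.13 -0.03] q [-0.42  0.51  1.7   0.62  1.58 -2.48] open 0.0215
 -.87,.113 [0.526 0.029 0.168] d [ 0.0001 -0.0005  0.0007] rot [ 0.0006 -0.0001 -0.0001]
```

View pics/d_scene.png

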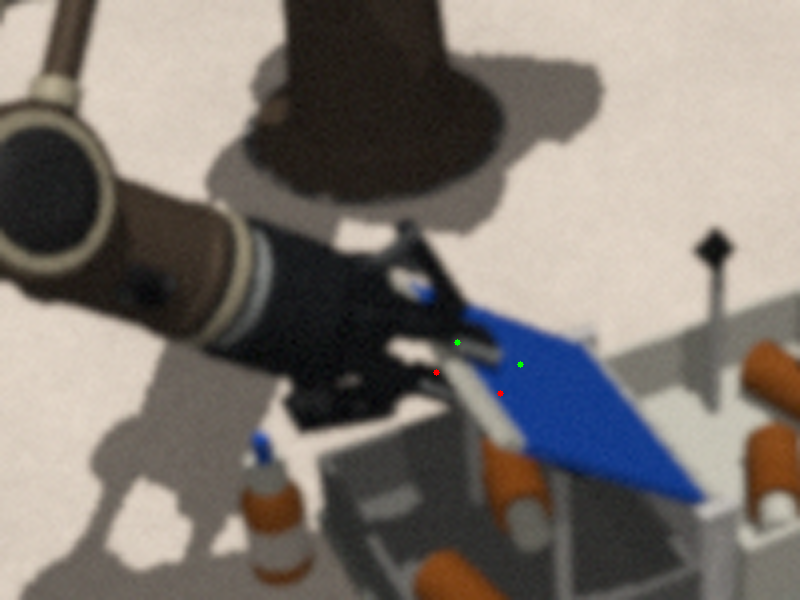

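View pics/d_top.png

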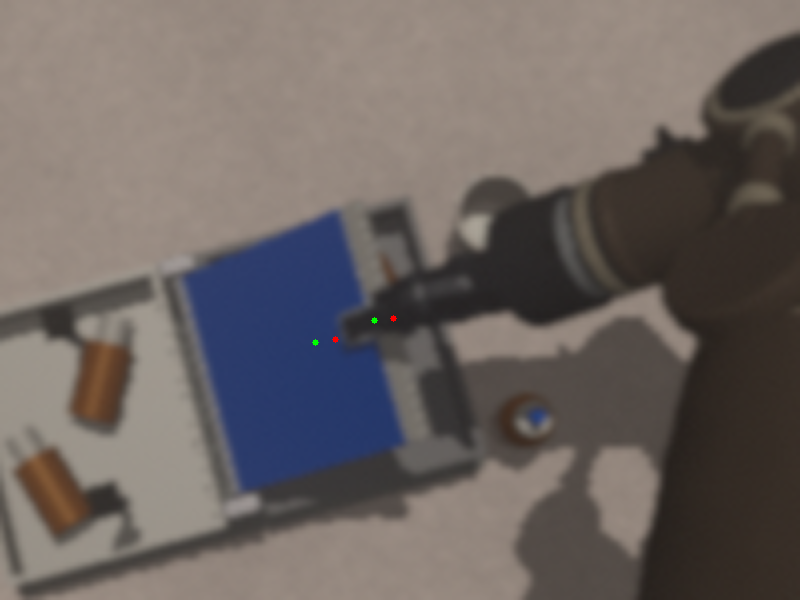

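play_rows --motion '[{"rx":0,"ry":0,"rz":0,"tx":0,"ty":0,"tz":0,"grip":0.15},{"rx":0,"ry":0,"rz":0,"tx":0,"ty":0,"tz":0,"grip":0.12},{"rx":0,"ry":0,"rz":0,"tx":0,"ty":0,"tz":0,"grip":0.08},{"rx":0,"ry":0,"rz":0,"tx":0,"ty":0,"tz":0,"grip":0.05},{"rx":0,"ry":0,"rz":0,"tx":0,"ty":0,"tz":0,"grip":0},{"rx":0,"ry":0,"rz":0,"tx":0,"ty":0,"tz":0,"grip":0}]'

```text
clock: 7.15
position: [0.5262, 0.0301, 0.1674]
ee_rot: [[-0.208, -0.962, -0.175], [0.735, -0.272, 0.621], [-0.645, 0.001, 0.764]]
force: [-0.7, 0.1, 1.8]
opening: 0.0071
```

```bash
python3 tgt.py " -.87,.113" " -.77,.113"; python3 look.py e
python3 - <<'E'
from h import *
def seq(a,b,n,r):
    p0,R0=tcp(a,r)
    for i in range(1,n+1):
        p,R=tcp(a+(b-a)*i/n,r); print(i,round(a+(b-a)*i/n,3),(p-p0).round(4),(Ro.from_matrix(R@R0.T).as_rotvec()/(np.pi/2)).round(4))
seq(-.87,-.53,10,.113)
E
```

```text
clk 7.15 pos [0.5262 0.0301 0.1674] F [-0.7  0.1  1.8] T [-0.16 -0.02  0.08] q [-0.42  0.51  1.7   0.62  1.58 -2.48] open 0.0071
 -.87,.113 [0.526 0.029 0.168] d [ 0.0003 -0.0007  0.0005] rot [ 0.0003 -0.0003 -0.0003]
 -.77,.113 [0.524 0.037 0.176] d [-0.0018  0.0067  0.0087] rot [-0.061  -0.0176 -0.0003]
1 -0.836 [-0.0007  0.0024  0.0029] [-0.0208 -0.0059  0.    ]
2 -0.802 [-0.0014  0.005   0.0057] [-0.0417 -0.0118  0.    ]
3 -0.768 [-0.0021  0.0076  0.0084] [-0.0625 -0.0176  0.    ]
4 -0.734 [-0.0029  0.0103  0.011 ] [-0.0833 -0.0235 -0.    ]
5 -0.7 [-0.0037  0.0131  0.0136] [-0.1042 -0.0294  0.    ]
6 -0.666 [-0.0045  0.0159  0.016 ] [-0.125  -0.0353  0.    ]
7 -0.632 [-0.0053  0.0189  0.0183] [-0.1458 -0.0411  0.    ]
8 -0.598 [-0.0062  0.0219  0.0205] [-0.1667 -0.047   0.    ]
9 -0.564 [-0.0071  0.025   0.0226] [-0.1875 -0.0529  0.    ]
10 -0.53 [-0.0079  0.0281  0.0246] [-0.2083 -0.0588  0.    ]
```

View pics/e_scene.png

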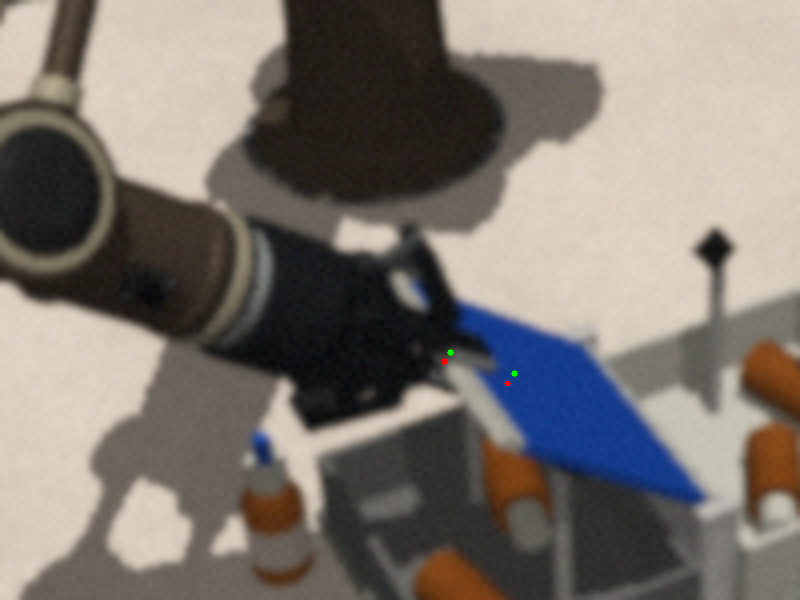

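play_rows --motion '[{"rx":-0.0208,"ry":-0.0059,"rz":0,"tx":-0.0007,"ty":0.0024,"tz":0.0029,"grip":0},{"rx":-0.0417,"ry":-0.0118,"rz":0,"tx":-0.0014,"ty":0.005,"tz":0.0057,"grip":0},{"rx":-0.0625,"ry":-0.0176,"rz":0,"tx":-0.0021,"ty":0.0076,"tz":0.0084,"grip":0},{"rx":-0.0833,"ry":-0.0235,"rz":0,"tx":-0.0029,"ty":0.0103,"tz":0.011,"grip":0}]'

```text
clock: 7.65
position: [0.5233, 0.0404, 0.1784]
ee_rot: [[-0.181, -0.962, -0.203], [0.641, -0.272, 0.718], [-0.746, 0.0, 0.666]]
force: [-0.4, -1.7, 1.6]
opening: 0.0071
```

```bash
python3 tgt.py " -.734,.113"
```

```text
clk 7.65 pos [0.5233 0.0404 0.1784] F [-0.4 -1.7  1.6] T [-0.3  -0.    0.08] q [-0.37  0.41  1.75  0.56  1.49 -2.41] open 0.0071
 -.734,.113 [0.524 0.04  0.179] d [ 0.0002 -0.0007  0.0005] rot [ 0.0031  0.0007 -0.0003]
```

```bash
cat > seq.py <<'E'
import sys,json
from h import *
a,b,n,r=map(float,sys.argv[1].split(',')); n=int(n)
p0,R0=tcp(a,r)
for i in range(1,n+1):
    p,R=tcp(a+(b-a)*i/n,r); d=p-p0; w=Ro.from_matrix(R@R0.T).as_rotvec()/(np.pi/2)
    print(*[f"{v:.4f}" for v in [*w[:2],*d]])
E
python3 seq.py " -.734,-.334,10,.113"; echo; python3 seq.py " -.334,.066,10,.113"; echo; python3 seq.py ".066,.316,10,.113"
```

```text
-0.0245 -0.0069 -0.0009 0.0033 0.0030
-0.0490 -0.0138 -0.0019 0.0067 0.0058
-0.0735 -0.0207 -0.0029 0.0102 0.0085
-0.0980 -0.0277 -0.0039 0.0138 0.0110
-0.1225 -0.0346 -0.0049 0.0175 0.0134
-0.1470 -0.0415 -0.0060 0.0213 0.0156
-0.1716 -0.0484 -0.0071 0.0252 0.0177
-0.1961 -0.0553 -0.0082 0.0291 0.0196
-0.2206 -0.0622 -0.0093 0.0331 0.0213
-0.2451 -0.0691 -0.0105 0.0372 0.0229

-0.0245 -0.0069 -0.0012 0.0041 0.0014
-0.0490 -0.0138 -0.0023 0.0083 0.0026
-0.0735 -0.0207 -0.0035 0.0126 0.0037
-0.0980 -0.0277 -0.0047 0.0168 0.0045
-0.1225 -0.0346 -0.0060 0.0211 0.0052
-0.1470 -0.0415 -0.0072 0.0254 0.0057
-0.1716 -0.0484 -0.0084 0.0298 0.0061
-0.1961 -0.0553 -0.0096 0.0341 0.0062
-0.2206 -0.0622 -0.0109 0.0385 0.0062
-0.2451 -0.0691 -0.0121 0.0428 0.0060

-0.0153 -0.0043 -0.0008 0.0027 -0.0002
-0.0306 -0.0086 -0.0015 0.0054 -0.0005
-0.0460 -0.0130 -0.0023 0.0081 -0.0009
-0.0613 -0.0173 -0.0030 0.0108 -0.0013
-0.0766 -0.0216 -0.0038 0.0135 -0.0018
-0.0919 -0.0259 -0.0046 0.0161 -0.0024
-0.1072 -0.0303 -0.0053 0.0188 -0.0030
-0.1225 -0.0346 -0.0060 0.0214 -0.0037
-0.1379 -0.0389 -0.0068 0.0240 -0.0045
-0.1532 -0.0432 -0.0075 0.0266 -0.0053
```

play_rows --motion '[{"rx":-0.0245,"ry":-0.0069,"rz":0,"tx":-0.0009,"ty":0.0033,"tz":0.003,"grip":0},{"rx":-0.049,"ry":-0.0138,"rz":0,"tx":-0.0019,"ty":0.0067,"tz":0.0058,"grip":0},{"rx":-0.0735,"ry":-0.0207,"rz":0,"tx":-0.0029,"ty":0.0102,"tz":0.0085,"grip":0},{"rx":-0.098,"ry":-0.0277,"rz":0,"tx":-0.0039,"ty":0.0138,"tz":0.011,"grip":0},{"rx":-0.1225,"ry":-0.0346,"rz":0,"tx":-0.0049,"ty":0.0175,"tz":0.0134,"grip":0},{"rx":-0.147,"ry":-0.0415,"rz":0,"tx":-0.006,"ty":0.0213,"tz":0.0156,"grip":0},{"rx":-0.1716,"ry":-0.0484,"rz":0,"tx":-0.0071,"ty":0.0252,"tz":0.0177,"grip":0},{"rx":-0.1961,"ry":-0.0553,"rz":0,"tx":-0.0082,"ty":0.0291,"tz":0.0196,"grip":0},{"rx":-0.2206,"ry":-0.0622,"rz":0,"tx":-0.0093,"ty":0.0331,"tz":0.0213,"grip":0},{"rx":-0.2451,"ry":-0.0691,"rz":0,"tx":-0.0105,"ty":0.0372,"tz":0.0229,"grip":0}]'

```text
clock: 8.65
position: [0.5127, 0.0778, 0.2012]
ee_rot: [[-0.088, -0.962, -0.257], [0.311, -0.272, 0.911], [-0.946, -0.0, 0.324]]
force: [-0.1, -1.3, 0.5]
opening: 0.0071
```

```bash
python3 tgt.py " -.334,.113"; sed -i 's/(170,100,200,150)/(170,60,200,150)/' look.py; python3 look.py f
```

```text
clk 8.65 pos [0.5127 0.0778 0.2012] F [-0.1 -1.3  0.5] T [-0.4  -0.07  0.01] q [-0.13  0.18  1.85  0.32  1.27 -2.1 ] open 0.0071
 -.334,.113 [0.513 0.077 0.202] d [ 0.0003 -0.0009  0.0006] rot [ 0.0028  0.0008 -0.0001]
```

View pics/f_scene.png

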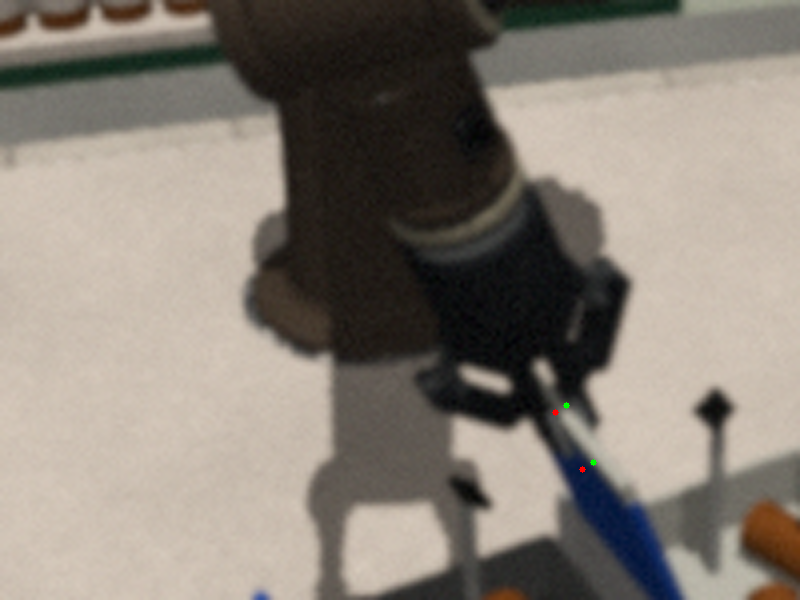

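The flap is held by the fingers and swinging with them: the white edge is at about (580,430) and the grip is central. Forces are below 2 N, so I'm continuing.

play_rows --motion '[{"rx":-0.0245,"ry":-0.0069,"rz":0,"tx":-0.0012,"ty":0.0041,"tz":0.0014,"grip":0},{"rx":-0.049,"ry":-0.0138,"rz":0,"tx":-0.0023,"ty":0.0083,"tz":0.0026,"grip":0},{"rx":-0.0735,"ry":-0.0207,"rz":0,"tx":-0.0035,"ty":0.0126,"tz":0.0037,"grip":0},{"rx":-0.098,"ry":-0.0277,"rz":0,"tx":-0.0047,"ty":0.0168,"tz":0.0045,"grip":0},{"rx":-0.1225,"ry":-0.0346,"rz":0,"tx":-0.006,"ty":0.0211,"tz":0.0052,"grip":0},{"rx":-0.147,"ry":-0.0415,"rz":0,"tx":-0.0072,"ty":0.0254,"tz":0.0057,"grip":0},{"rx":-0.1716,"ry":-0.0484,"rz":0,"tx":-0.0084,"ty":0.0298,"tz":0.0061,"grip":0},{"rx":-0.1961,"ry":-0.0553,"rz":0,"tx":-0.0096,"ty":0.0341,"tz":0.0062,"grip":0},{"rx":-0.2206,"ry":-0.0622,"rz":0,"tx":-0.0109,"ty":0.0385,"tz":0.0062,"grip":0},{"rx":-0.2451,"ry":-0.0691,"rz":0,"tx":-0.0121,"ty":0.0428,"tz":0.006,"grip":0}]'

```text
clock: 9.75
position: [0.5007, 0.1203, 0.2069]
ee_rot: [[0.018, -0.963, -0.271], [-0.066, -0.271, 0.96], [-0.998, 0.001, -0.068]]
force: [1.1, -1.2, -0.1]
opening: 0.0071
```

play_rows --motion '[{"rx":-0.0153,"ry":-0.0043,"rz":0,"tx":-0.0008,"ty":0.0027,"tz":-0.0002,"grip":0},{"rx":-0.0306,"ry":-0.0086,"rz":0,"tx":-0.0015,"ty":0.0054,"tz":-0.0005,"grip":0},{"rx":-0.046,"ry":-0.013,"rz":0,"tx":-0.0023,"ty":0.0081,"tz":-0.0009,"grip":0},{"rx":-0.0613,"ry":-0.0173,"rz":0,"tx":-0.003,"ty":0.0108,"tz":-0.0013,"grip":0},{"rx":-0.0766,"ry":-0.0216,"rz":0,"tx":-0.0038,"ty":0.0135,"tz":-0.0018,"grip":0},{"rx":-0.0919,"ry":-0.0259,"rz":0,"tx":-0.0046,"ty":0.0161,"tz":-0.0024,"grip":0},{"rx":-0.1072,"ry":-0.0303,"rz":0,"tx":-0.0053,"ty":0.0188,"tz":-0.003,"grip":0},{"rx":-0.1225,"ry":-0.0346,"rz":0,"tx":-0.006,"ty":0.0214,"tz":-0.0037,"grip":0},{"rx":-0.1379,"ry":-0.0389,"rz":0,"tx":-0.0068,"ty":0.024,"tz":-0.0045,"grip":0},{"rx":-0.1532,"ry":-0.0432,"rz":0,"tx":-0.0075,"ty":0.0266,"tz":-0.0053,"grip":0}]'

```text
clock: 10.75
position: [0.4932, 0.1468, 0.2015]
ee_rot: [[0.084, -0.963, -0.258], [-0.301, -0.271, 0.914], [-0.95, 0.001, -0.313]]
force: [1.3, -0.2, -0.0]
opening: 0.0071
```

```bash
python3 tgt.py ".316,.113"; python3 look.py g;  python3 seq.py ".316,.616,10,.113"; echo; python3 seq.py ".616,.836,10,.113"; echo;  python3 seq.py ".836,.866,3,.113"
```

```text
clk 10.75 pos [0.4932 0.1468 0.2015] F [ 1.3 -0.2 -0. ] T [-0.26 -0.16  0.06] q [ 0.41  0.14  1.88 -0.34  1.18 -1.29] open 0.0071
.316,.113 [0.493 0.146 0.202] d [ 0.0003 -0.0005  0.0009] rot [ 0.0014 -0.0002  0.0003]
-0.0184 -0.0052 -0.0009 0.0031 -0.0011
-0.0368 -0.0104 -0.0017 0.0061 -0.0023
-0.0551 -0.0156 -0.0026 0.0092 -0.0036
-0.0735 -0.0207 -0.0034 0.0121 -0.0050
-0.0919 -0.0259 -0.0043 0.0151 -0.0065
-0.1103 -0.0311 -0.0051 0.0180 -0.0080
-0.1287 -0.0363 -0.0059 0.0208 -0.0097
-0.1470 -0.0415 -0.0067 0.0236 -0.0114
-0.1654 -0.0467 -0.0074 0.0263 -0.0133
-0.1838 -0.0519 -0.0082 0.0290 -0.0152

-0.0135 -0.0038 -0.0005 0.0019 -0.0015
-0.0270 -0.0076 -0.0011 0.0038 -0.0030
-0.0404 -0.0114 -0.0016 0.0057 -0.0045
-0.0539 -0.0152 -0.0021 0.0076 -0.0061
-0.0674 -0.0190 -0.0026 0.0094 -0.0077
-0.0809 -0.0228 -0.0031 0.0111 -0.0094
-0.0944 -0.0266 -0.0036 0.0129 -0.0111
-0.1078 -0.0304 -0.0041 0.0146 -0.0129
-0.1213 -0.0342 -0.0046 0.0162 -0.0146
-0.1348 -0.0380 -0.0050 0.0179 -0.0165

-0.0061 -0.0017 -0.0002 0.0007 -0.0008
-0.0123 -0.0035 -0.0004 0.0014 -0.0017
-0.0184 -0.0052 -0.0006 0.0022 -0.0025
```

View pics/g_scene.png

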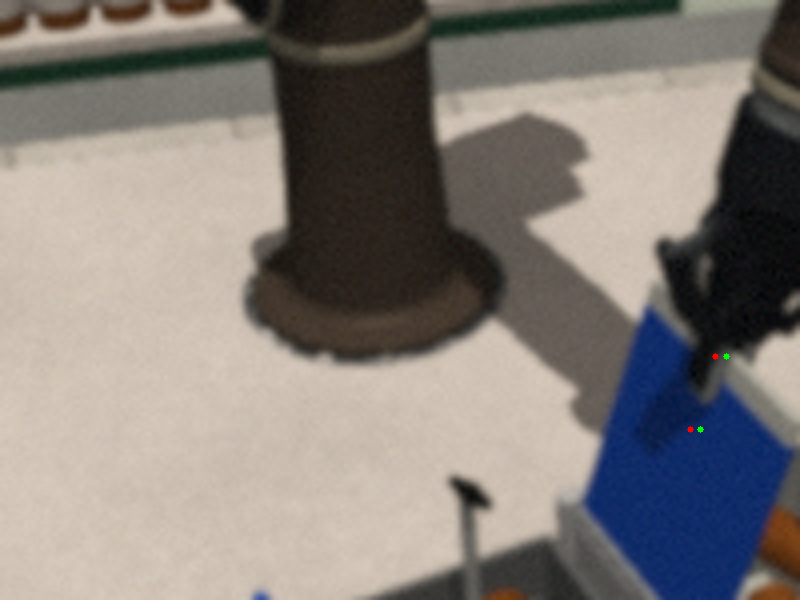

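View pics/g_top.png

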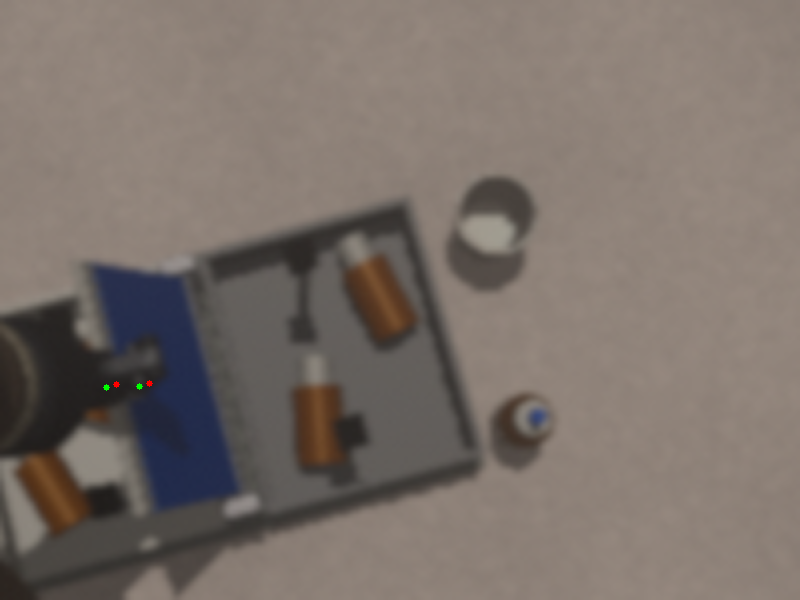

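play_rows --motion '[{"rx":-0.0184,"ry":-0.0052,"rz":0,"tx":-0.0009,"ty":0.0031,"tz":-0.0011,"grip":0},{"rx":-0.0368,"ry":-0.0104,"rz":0,"tx":-0.0017,"ty":0.0061,"tz":-0.0023,"grip":0},{"rx":-0.0551,"ry":-0.0156,"rz":0,"tx":-0.0026,"ty":0.0092,"tz":-0.0036,"grip":0},{"rx":-0.0735,"ry":-0.0207,"rz":0,"tx":-0.0034,"ty":0.0121,"tz":-0.005,"grip":0},{"rx":-0.0919,"ry":-0.0259,"rz":0,"tx":-0.0043,"ty":0.0151,"tz":-0.0065,"grip":0},{"rx":-0.1103,"ry":-0.0311,"rz":0,"tx":-0.0051,"ty":0.018,"tz":-0.008,"grip":0},{"rx":-0.1287,"ry":-0.0363,"rz":0,"tx":-0.0059,"ty":0.0208,"tz":-0.0097,"grip":0},{"rx":-0.147,"ry":-0.0415,"rz":0,"tx":-0.0067,"ty":0.0236,"tz":-0.0114,"grip":0},{"rx":-0.1654,"ry":-0.0467,"rz":0,"tx":-0.0074,"ty":0.0263,"tz":-0.0133,"grip":0},{"rx":-0.1838,"ry":-0.0519,"rz":0,"tx":-0.0082,"ty":0.029,"tz":-0.0152,"grip":0}]'

```text
clock: 11.85
position: [0.485, 0.1756, 0.1861]
ee_rot: [[0.156, -0.963, -0.221], [-0.559, -0.271, 0.784], [-0.814, 0.001, -0.58]]
force: [2.4, -3.2, -1.7]
opening: 0.0069
```

play_rows --motion '[{"rx":-0.0135,"ry":-0.0038,"rz":0,"tx":-0.0005,"ty":0.0019,"tz":-0.0015,"grip":0},{"rx":-0.027,"ry":-0.0076,"rz":0,"tx":-0.0011,"ty":0.0038,"tz":-0.003,"grip":0},{"rx":-0.0404,"ry":-0.0114,"rz":0,"tx":-0.0016,"ty":0.0057,"tz":-0.0045,"grip":0},{"rx":-0.0539,"ry":-0.0152,"rz":0,"tx":-0.0021,"ty":0.0076,"tz":-0.0061,"grip":0},{"rx":-0.0674,"ry":-0.019,"rz":0,"tx":-0.0026,"ty":0.0094,"tz":-0.0077,"grip":0},{"rx":-0.0809,"ry":-0.0228,"rz":0,"tx":-0.0031,"ty":0.0111,"tz":-0.0094,"grip":0},{"rx":-0.0944,"ry":-0.0266,"rz":0,"tx":-0.0036,"ty":0.0129,"tz":-0.0111,"grip":0},{"rx":-0.1078,"ry":-0.0304,"rz":0,"tx":-0.0041,"ty":0.0146,"tz":-0.0129,"grip":0},{"rx":-0.1213,"ry":-0.0342,"rz":0,"tx":-0.0046,"ty":0.0162,"tz":-0.0146,"grip":0},{"rx":-0.1348,"ry":-0.038,"rz":0,"tx":-0.005,"ty":0.0179,"tz":-0.0165,"grip":0}]'

```text
clock: 12.85
position: [0.48, 0.1934, 0.1696]
ee_rot: [[0.201, -0.963, -0.181], [-0.716, -0.271, 0.643], [-0.668, 0.001, -0.744]]
force: [4.2, -4.8, -3.0]
opening: 0.0072
```

```bash
python3 tgt.py ".836,.113"
```

```text
clk 12.85 pos [0.48   0.1934 0.1696] F [ 4.2 -4.8 -3. ] T [-0.05 -0.37  0.43] q [ 0.75  0.44  1.79 -0.73  1.43 -0.79] open 0.0072
.836,.113 [0.48  0.193 0.171] d [ 0.0002 -0.0002  0.0012] rot [0.0021 0.0001 0.0007]
```

play_rows --motion '[{"rx":-0.0061,"ry":-0.0017,"rz":0,"tx":-0.0002,"ty":0.0007,"tz":-0.0008,"grip":0},{"rx":-0.0123,"ry":-0.0035,"rz":0,"tx":-0.0004,"ty":0.0014,"tz":-0.0017,"grip":0},{"rx":-0.0184,"ry":-0.0052,"rz":0,"tx":-0.0006,"ty":0.0022,"tz":-0.0025,"grip":0},{"rx":-0.0184,"ry":-0.0052,"rz":0,"tx":-0.0006,"ty":0.0022,"tz":-0.0025,"grip":0},{"rx":-0.0184,"ry":-0.0052,"rz":0,"tx":-0.0006,"ty":0.0022,"tz":-0.0025,"grip":0}]'

```text
clock: 13.35
position: [0.4795, 0.1952, 0.1674]
ee_rot: [[0.206, -0.963, -0.175], [-0.736, -0.27, 0.621], [-0.645, 0.001, -0.764]]
force: [5.2, -5.3, -2.1]
opening: 0.007
```

```bash
python3 tgt.py ".866,.113"; sed -i 's/(170,60,200,150)/(280,80,180,150)/;s/(250,130,200,150)/(190,150,200,150)/' look.py; python3 look.py h; python3 seq.py ".866,.90,4,.113"
```

```text
clk 13.35 pos [0.4795 0.1952 0.1674] F [ 5.2 -5.3 -2.1] T [-0.06 -0.4   0.46] q [ 0.76  0.46  1.78 -0.75  1.45 -0.77] open 0.007
.866,.113 [0.48  0.195 0.168] d [0.0001 0.0002 0.0008] rot [ 0.0021 -0.      0.0009]
-0.0052 -0.0015 -0.0002 0.0006 -0.0007
-0.0104 -0.0029 -0.0003 0.0012 -0.0015
-0.0156 -0.0044 -0.0005 0.0018 -0.0022
-0.0208 -0.0059 -0.0007 0.0023 -0.0030
```

View pics/h_scene.png

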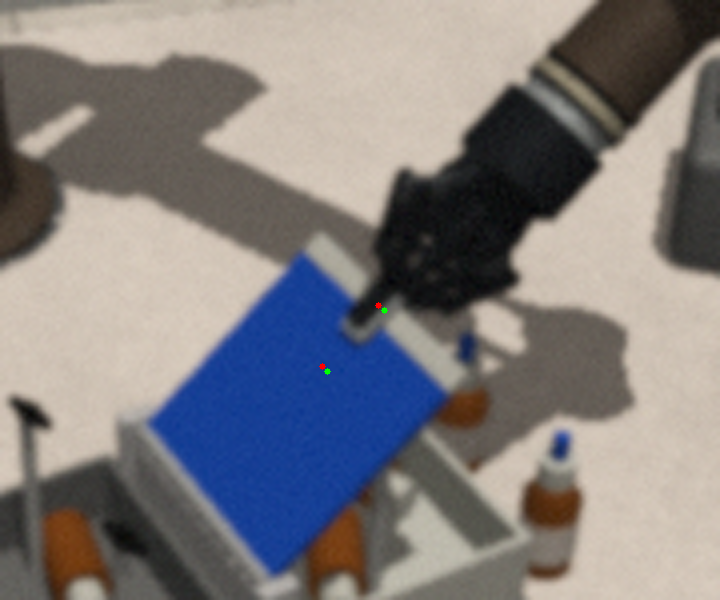

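View pics/h_top.png

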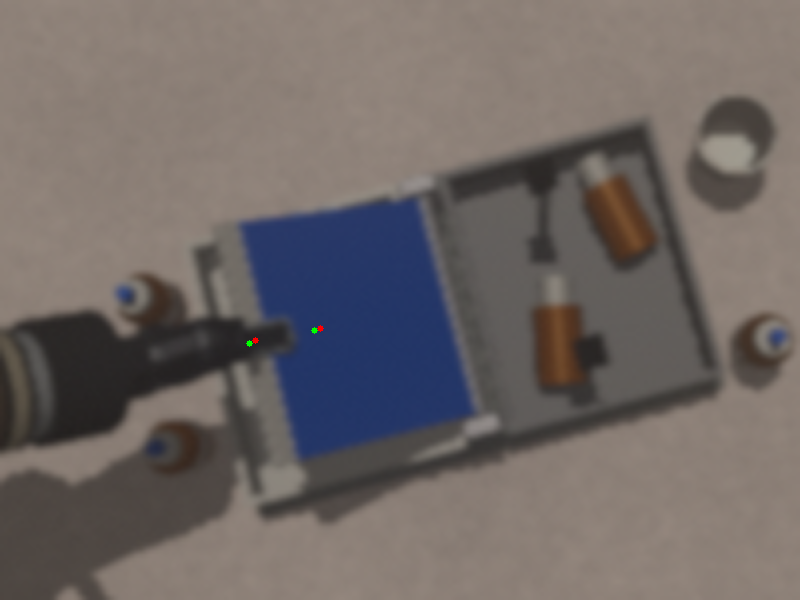

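play_rows --motion '[{"rx":-0.0052,"ry":-0.0015,"rz":0,"tx":-0.0002,"ty":0.0006,"tz":-0.0007,"grip":0},{"rx":-0.0104,"ry":-0.0029,"rz":0,"tx":-0.0003,"ty":0.0012,"tz":-0.0015,"grip":0},{"rx":-0.0104,"ry":-0.0029,"rz":0,"tx":-0.0003,"ty":0.0012,"tz":-0.0015,"grip":0},{"rx":-0.0104,"ry":-0.0029,"rz":0,"tx":-0.0003,"ty":0.0012,"tz":-0.0015,"grip":0}]'

```text
clock: 13.85
position: [0.4795, 0.1947, 0.168]
ee_rot: [[0.208, -0.963, -0.169], [-0.749, -0.268, 0.606], [-0.63, 0.0, -0.777]]
force: [5.9, -12.5, 5.0]
opening: 0.0074
```

```bash
python3 tgt.py ".883,.113"
```

```text
clk 13.85 pos [0.4795 0.1947 0.168 ] F [  5.9 -12.5   5. ] T [-0.2  -0.22  0.31] q [ 0.76  0.47  1.77 -0.76  1.46 -0.76] open 0.0074
.883,.113 [0.479 0.197 0.167] d [-0.0002  0.0018 -0.0013] rot [0.0043 0.0009 0.0024]
```

play_rows --motion '[{"rx":0,"ry":0,"rz":0,"tx":0,"ty":0,"tz":0,"grip":0.12},{"rx":0,"ry":0,"rz":0,"tx":0,"ty":0,"tz":0,"grip":0.16},{"rx":0,"ry":0,"rz":0,"tx":0,"ty":0,"tz":0,"grip":0.2},{"rx":0,"ry":0,"rz":0,"tx":0,"ty":0,"tz":0,"grip":0.3},{"rx":0,"ry":0,"rz":0,"tx":0,"ty":0,"tz":0,"grip":0.35},{"rx":0,"ry":0,"rz":0,"tx":0,"ty":0,"tz":0,"grip":0.35},{"rx":0,"ry":0,"rz":0,"tx":0,"ty":0,"tz":0,"grip":0.35}]'

```text
clock: 14.55
position: [0.479, 0.1976, 0.1659]
ee_rot: [[0.209, -0.963, -0.172], [-0.744, -0.271, 0.611], [-0.635, 0.0, -0.773]]
force: [-0.4, -0.3, 0.6]
opening: 0.03
```

```bash
python3 tgt.py ".883,.113";python3 look.py i
```

```text
clk 14.55 pos [0.479  0.1976 0.1659] F [-0.4 -0.3  0.6] T [ 0.35  0.09 -0.04] q [ 0.77  0.48  1.77 -0.75  1.46 -0.76] open 0.03
.883,.113 [0.479 0.197 0.167] d [ 0.0003 -0.001   0.0008] rot [ 0.0003 -0.0001  0.0004]
```

View pics/i_scene.png

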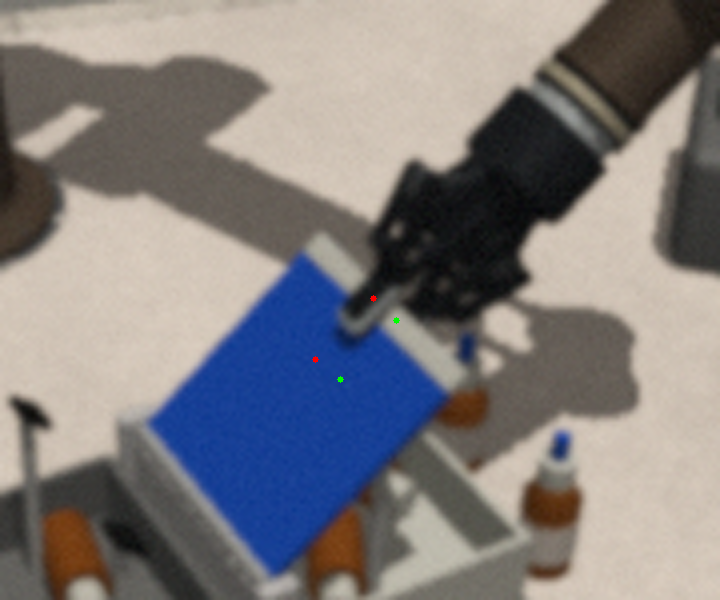

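The flap has not moved on release, and the force has returned to zero. I'm withdrawing along the finger axis.

play_rows --motion '[{"rx":0,"ry":0,"rz":0,"tx":-0.002,"ty":0.0074,"tz":0.0064,"grip":0.35},{"rx":0,"ry":0,"rz":0,"tx":-0.004,"ty":0.015,"tz":0.0128,"grip":0.35},{"rx":0,"ry":0,"rz":0,"tx":-0.0063,"ty":0.0223,"tz":0.019,"grip":0.35},{"rx":0,"ry":0,"rz":0,"tx":-0.0084,"ty":0.0298,"tz":0.0254,"grip":0.35},{"rx":0,"ry":0,"rz":0,"tx":-0.0126,"ty":0.0446,"tz":0.0381,"grip":0.35},{"rx":0,"ry":0,"rz":0,"tx":-0.0168,"ty":0.0595,"tz":0.0508,"grip":0.35},{"rx":0,"ry":0,"rz":0,"tx":-0.021,"ty":0.0744,"tz":0.0635,"grip":0.35},{"rx":0,"ry":0,"rz":0,"tx":-0.025,"ty":0.09,"tz":0.09,"grip":0.35},{"rx":0,"ry":0,"rz":0,"tx":-0.028,"ty":0.1,"tz":0.13,"grip":0.35},{"rx":0,"ry":0,"rz":0,"tx":-0.03,"ty":0.12,"tz":0.17,"grip":0.35}]'

```text
clock: 15.65
position: [0.4482, 0.3174, 0.3374]
ee_rot: [[0.208, -0.963, -0.173], [-0.745, -0.271, 0.609], [-0.633, 0.002, -0.774]]
force: [0.8, 0.4, 0.0]
opening: 0.0301
```

play_rows --motion '[{"rx":0,"ry":0,"rz":0,"tx":-0.01,"ty":0.03,"tz":0.03,"grip":0.35},{"rx":0,"ry":0,"rz":0,"tx":-0.02,"ty":0.06,"tz":0.06,"grip":0.35},{"rx":0,"ry":0,"rz":0,"tx":-0.02,"ty":0.06,"tz":0.06,"grip":0.35},{"rx":0,"ry":0,"rz":0,"tx":-0.02,"ty":0.06,"tz":0.06,"grip":0.35}]'

```text
clock: 16.05
position: [0.4287, 0.3783, 0.3965]
ee_rot: [[0.211, -0.962, -0.172], [-0.743, -0.272, 0.612], [-0.636, -0.001, -0.772]]
force: [-0.7, -0.0, -1.5]
opening: 0.0299
```

```bash
python3 tgt.py; python3 look.py j
python3 - <<'E'
from h import *
T=arm.read_camera("top");S=arm.read_camera("scene")
for c,n in((T,"T"),(S,"S")):
    m=cv2.inRange(cv2.cvtColor(np.asarray(c["pixels"]),cv2.COLOR_BGR2HSV),(105,130,50),(130,255,255))
    cs,_=cv2.findContours(m,cv2.RETR_EXTERNAL,cv2.CHAIN_APPROX_NONE); k=max(cs,key=cv2.contourArea)
    print(n,cv2.approxPolyDP(k,5,True).reshape(-1,2).tolist())
    Z=Ro.from_euler('z',YAW).as_matrix()
    for th in(.82,.87,.92):
      print(th,[proj(c,H*[1,1,0]+Z@flappt(x,.154,th,-.004)).round(1).tolist() for x in(-.08,.08)])
E
```

```text
clk 16.05 pos [0.4287 0.3783 0.3965] F [-0.7 -0.  -1.5] T [0.36 0.13 0.07] q [ 1.    0.46  1.29 -0.68  1.97 -0.93] open 0.0299
T [[293, 201], [252, 206], [266, 263], [307, 252]]
0.82 [[265.5, 264.0], [250.4, 203.8]]
0.87 [[263.9, 264.5], [248.9, 204.6]]
0.92 [[262.4, 265.0], [247.5, 205.5]]
S [[357, 145], [318, 185], [347, 222], [391, 179]]
0.82 [[353.0, 140.4], [388.8, 175.9]]
0.87 [[354.7, 141.6], [390.5, 177.1]]
0.92 [[356.3, 143.0], [392.0, 178.4]]
```

View pics/j_scene.png

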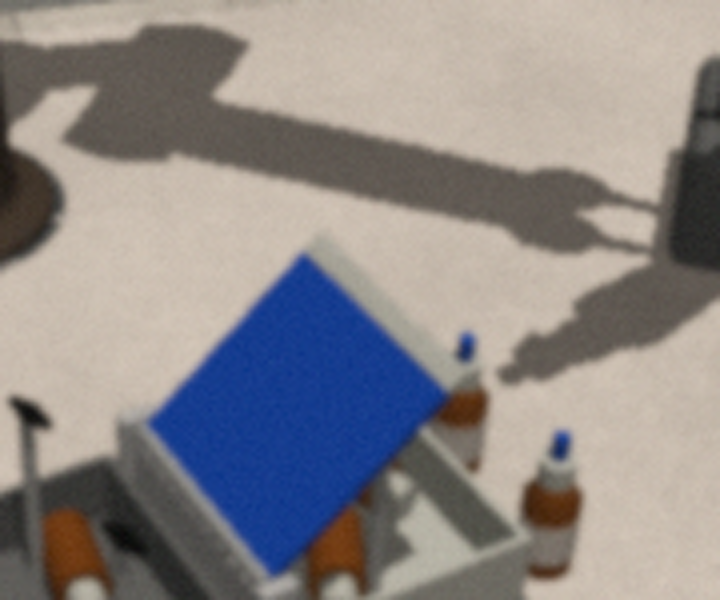

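View pics/j_top.png

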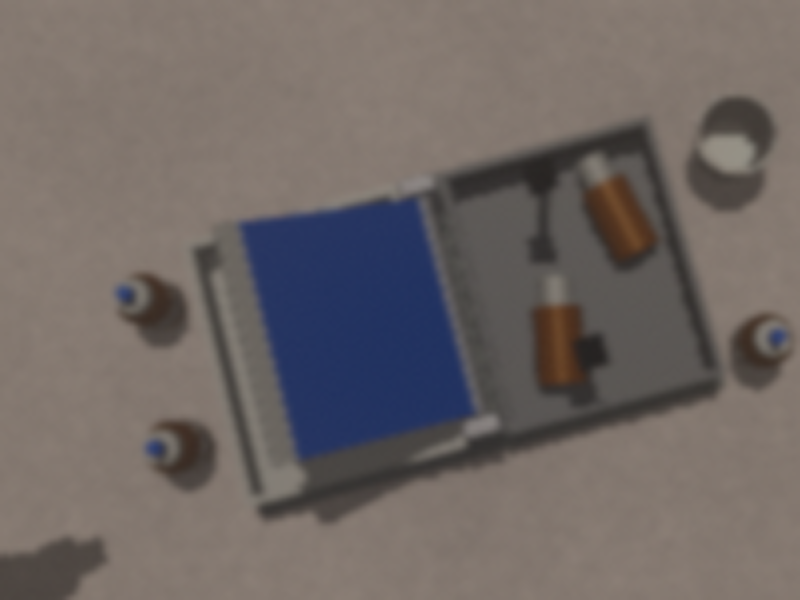

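```bash
python3 -c "
from workcell import arm
print(arm.finish_job())"
```

```text
the job is handed in; nothing more can be done
None
```

The flap now rests on the white-side stops, and I let go of it and handed the job in at about 16 s of the 45 s allowed.

I gripped the flap by the middle of its free edge, swung it past vertical about the measured hinge, and lowered it in small steps. It was held the whole way. The force reading stepped up to about 15 N when it met the stops. After that I opened the fingers and drew back along the finger line.

**Last checks**
- The flap did not move on release, and the force returned to zero.
- In both cameras the flap's corners sit within about 2–4 pixels of where they should be at +0.87 rad. That is too coarse to prove the exact angle. The contact force, and the flap lying still without support, are the better evidence that it is on its stops.
- The three loose bottles and the jar are still standing, with no visible change of place. I judged this by eye, not by measuring them again.
- The gripper is well clear and touching nothing.

**What disagreed**
- In the pictures the fingertips appeared 20–28 mm behind the reported TCP with the fingers partly open. I allowed for this and set the insertion depth by eye.
- My first assumption about where the tray rims lie did not match the images, so I left those points out of the position fit.

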